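Gauge and sort the inlay stone sticks

TASK

Move the stone slab off the brass gauge and lay it flat on the middle of the cork mat, then sort the stone sticks by length with the gauges: every stick belongs lengthwise in the smallest gauge slot it fits into, lying fully home on the slot's floor (brass slot first, then the aluminium one), and every stick too long for both slots is to stand upright, well down, in the blue cup. Leave the other tools and stones on the bench alone.

Things in the scene. Friction and masses are not known exactly. Their poses are not given: they have to be found in the camera images.
- stick_a: cream stone stick, square section 20 x 20 mm, ends cut square, about 70 to 225 g; its length is exactly one of 80, 110 or 160 mm (find out which by the gauges or by eye). Origin at its centre, x axis along its length. May be absent (None).
- stick_b: green stone stick, square section 20 x 20 mm, ends cut square, about 70 to 225 g; its length is exactly one of 80, 110 or 160 mm (find out which by the gauges or by eye). Origin at its centre, x axis along its length. May be absent (None).
- stick_c: ochre stone stick, square section 20 x 20 mm, ends cut square, about 70 to 225 g; its length is exactly one of 80, 110 or 160 mm (find out which by the gauges or by eye). Origin at its centre, x axis along its length. May be absent (None).
- stick_d: dark red stone stick, square section 20 x 20 mm, ends cut square, about 70 to 225 g; its length is exactly one of 80, 110 or 160 mm (find out which by the gauges or by eye). Origin at its centre, x axis along its length. May be absent (None).
- stick_e: blue stone stick, square section 20 x 20 mm, ends cut square, about 70 to 225 g; its length is exactly one of 80, 110 or 160 mm (find out which by the gauges or by eye). Origin at its centre, x axis along its length. May be absent (None).
- stick_f: pink stone stick, square section 20 x 20 mm, ends cut square, about 70 to 225 g; its length is exactly one of 80, 110 or 160 mm (find out which by the gauges or by eye). Origin at its centre, x axis along its length. May be absent (None).
- gauge_short: Brass length gauge: fixed block 156 mm (x) x 132 (y) x 17 high; in its top one slot 92 mm long (x) x 108 wide (y) x 11 deep, floor 6 mm above the bench. Origin: centre of its underside. Only 80 mm sticks fit lengthwise.
- gauge_medium: Silvery aluminium length gauge: fixed block 156 mm (x) x 132 (y) x 17 high; in its top one slot 122 mm long (x) x 108 wide (y) x 11 deep, floor 6 mm above the bench. Origin: centre of its underside. 110 mm sticks just fit lengthwise, 160 mm ones do not; 80 mm ones would go in but belong in the brass one.
- gauge_short_slot (a point): Centre of the brass slot's floor. A stick that fits lies along the gauge's x, centre 10 mm above this point; one too long stays up on the rims, centre 21 mm above it. Two fit side by side, at about y = -27 and +27 mm; there are at most two sticks of each length.
- gauge_medium_slot (a point): Centre of the aluminium slot's floor. A stick that fits lies along the gauge's x, centre 10 mm above this point; one too long stays up on the rims, centre 21 mm above it. Two fit side by side, at about y = -27 and +27 mm; there are at most two sticks of each length.
- cup: Blue steel cup, fixed to the bench: outside diameter 92 mm, inside diameter 82 mm, 115 mm high, floor 6 mm thick. Origin at the centre of its underside. Holds both long sticks, leaning a little.
- mat: Cork mat, fixed, 120 mm (its x) x 230 mm (its y) x 4 mm thick, nearest the robot. Origin at the centre of its underside.
- slab: Cream stone slab with ochre and green patches, 165 mm (its x) x 55 mm (its y) x 14 mm, about 0.34 kg. Origin at the centre of its underside. At the start it lies across the brass gauge, blocking its slot, its underside 17 mm above the bench.
- ruler: Bystander, to be left alone: yellow ruler, 200 x 30 x 4 mm, loose on the bench. Origin at its underside.
- knife: Bystander, to be left alone: knife with dark wooden handle, 200 mm, loose on the bench. Origin at its underside.
- offcut: Bystander, to be left alone: ochre stone offcut, 60 x 40 x 12 mm, loose on the bench. Origin at its underside.
- block: Bystander, to be left alone: wooden polishing block with grey felt, 90 x 50 x 34 mm, loose on the bench. Origin at its underside.
- glue: Bystander, to be left alone: small jar, 48 mm across, 100 mm high, loose on the bench. Origin at its underside.
- jar: Bystander: white ceramic jar, 80 mm across, 100 mm high, fixed, brushes and pencils standing in it to 200 mm height. Not the cup. It and the cup stand to the left and right of the gauges, either way round. Origin at the centre of its underside.
Not all that is in view belongs to the job. What is shaped like the stick_d but purple is not meant.

How it is judged:
By the outcome, as a careful person would: the job done as asked, in the order asked, and still so for the second after the job is handed in, with the robot touching nothing.
Of stick_a, stick_b, stick_c, stick_d, stick_e, stick_f only 5 to 6 are there at a start; the rules pass over those that are not, and their reading is None.
At some moment in a run one of stick_a, stick_b, stick_c, stick_d, stick_e, stick_f may be knocked a few centimetres aside while the robot is not near it.
Once in a run the grip may slacken for a moment while it holds something.
It also fails if it takes over 210 s, if anything falls off the work surface, if the arm or the gripper's body presses on something with over 40 N, if the wrist force passes 120 N, or if a joint passes its speed limit or range.

ROBOT

A 6-joint arm with a two-finger parallel gripper is mounted at the origin on the work surface. World frame = base frame: x ahead of the robot, y to its left, z up, the work surface at z = 0. Lengths are in m, angles in rad, forces in N, time in s.
With the tool pointing down it reaches from about 0.3 to 0.875 m from the base axis. Payload 6.4 kg.
Tool frame: the origin (TCP) lies at the very end of the fingers, on their centre line; the grasp point (between the pads) lies 19 mm behind it (ctrl.tcp_to_grasp is the distance from the TCP to the grasp point, in m); z points along the fingers, y is the direction in which the jaws open and shut (so a half turn about z gives the same grasp; the last joint's range is limited). The gripper opens to 85 mm and grips with 20 to 120 N. Pads are 22 mm wide; open, the fingers measure 114 mm over their backs; the gripper's body (76 mm by 85 mm) begins 54 mm behind the grasp point. The pads swing forward as they close: fully open they stand 13 mm farther back than shut.
Start: joints at [-1.373, 0.181, 1.607, -0, 1.354, -0.206], TCP at [0.226, -0.529, 0.231] pointing down, gripper open.
Joint ranges: [-2.99, 2.99], [-0.89, 2.07], [0.3, 2.58], [-1.14, 4.28], [0, 2.63], [-3.12, 3.12]. Speed limits (rad/s): [2.57, 2.57, 3.01, 3.14, 3.14, 3.14].

INTERFACE

Orientations are given as a unit quaternion [w, x, y, z].
In Python, from bench import ctrl gives the robot as it stands. The module is installed in compiled form; this text tells all that it offers.
- The arm moves only by the tool drive_tool, never from a script. Its argument "deltas" is a list of rows, each an object with "slide": the shift along the tool's x, y, z as a fraction of full scale, a list of three; "delta_rot": the turn, a rotation vector about the tool's x, y, z as a fraction of full scale, a list of three; "hand": the opening, from 0 (shut) to 1 (fully open). In form: [{"slide": [tx, ty, tz], "delta_rot": [wx, wy, wz], "hand": hand}, ...]. A call has exactly 5 rows; each row shifts and turns the commanded pose from where the row before left it, along the tool's axes as they then stand; what a row does not reach is not made up. Full scale, the value 1, is 50 mm for a shift and 180 degrees for a turn. A row lasts 1/8 s, in which the tool goes at most 62.5 mm and 10.7 degrees, less where a joint would pass 70% of its speed; a pose out of reach is approached as far as the arm can. A call with a number of a shift or a turn outside -1 to 1 is refused whole. A call with a gripper value outside its range is refused whole. The fingers move at their own pace and stop on an object; the grip force is fixed at half the most. Time passes only in rows, so rows that do not move let the fingers close, or fill a call up. It gives the time, the measured TCP pose, the force and the opening at its end, in the units of the state.
- ctrl.get_obs(): the state, without advancing time (a new reading comes with each control period).
- ctrl.camera(name): name is "scene" or "top" or "wrist"; returns a dict with "frame" (420x560x3 uint8, red, green, blue), "mtx" (3x3 intrinsics, pixels), "dist" ([k1, k2, p1, p2, k3] as OpenCV has them; the pictures are not rectified), "R" (3x3) and "t" (3): a world point X has camera coordinates R X + t. Camera axes: x right, y down, z forward; pixel columns grow to the right and rows downward; lengths in m; the calibration is good to about 2 mm. A picture is of the moment at which its call begins. There is no depth.
- ctrl.hand_in(): hands the job in, once; it reports no verdict.
The state is a dict: "time_s": time; "q": joint angles; "dq": joint speeds; "joint_efforts": joint torques, N m; "eef_pos": TCP position; "eef_rot": TCP orientation; "wrist_force": force on the tool from outside, world axes, zero at the start; "torque": the same for the moment, N m; "opening": opening from 0.0 (shut) to 1.0 (fully open).
Only numpy, scipy, OpenCV 4.12 (cv2) and the standard library are available. Lean on these libraries where they do the work, as an engineer would, in place of code of your own. Each camera call takes 0.05 s, during which the arm holds its last target.

## Working session

There is one attempt and no reset: what is moved stays moved. The work goes in short steps, Python scripts to look and compute and a tool call to move; the robot and the scene stay as the last step left them, time stands still between calls to the robot, and variables do not carry over. Pictures are saved under pics/ and viewed, and the job is handed in when it is done.

Besides the shell and the picture viewer there is one more tool, called after "Emit:" by a JSON object that holds its "api" and its "payload", one argument or row to a line. drive_tool: Moves the arm, as the interface text tells. Its arguments: {"type":"object","properties":{"deltas":{"type":"array","items":{"type":"object","properties":{"slide":{"type":"array","items":{"type":"number"}},"delta_rot":{"type":"array","items":{"type":"number"}},"hand":{"type":"number"}}}}},"required":["deltas"]}

```bash
mkdir -p pics
cat > h.py <<'E'
import numpy as np, cv2, json
from bench import ctrl
def snap(n,f):
    c=ctrl.camera(n); cv2.imwrite(f'pics/{f}.png',c['frame'][:,:,::-1]); np.savez(f'pics/{f}.npz',**c); return c
def ray(c,px):
    p=cv2.undistortPoints(np.array(px,float).reshape(-1,1,2),np.array(c['mtx'],float),np.array(c['dist'],float)).reshape(-1,2)
    R=np.array(c['R']);t=np.array(c['t'])
    d=np.c_[p,np.ones(len(p))]@R
    return -R.T@t,d
def onz(c,px,z):
    o,d=ray(c,px); s=(z-o[2])/d[:,2]; return o+d*s[:,None]
def proj(c,X):
    R=np.array(c['R'],float);t=np.array(c['t'],float)
    return cv2.projectPoints(np.array(X,float).reshape(-1,1,3),cv2.Rodrigues(R)[0],t,np.array(c['mtx'],float),np.array(c['dist'],float))[0].reshape(-1,2)
E
python3 - <<'E'
from h import *
for n in ['scene','top','wrist']:
    c=snap(n,n+'0'); print(n,-np.array(c['R']).T@c['t'])
print(ctrl.get_obs(), ctrl.tcp_to_grasp)
E
```

```text
scene [ 1.46619353 -0.7771257   1.02038386]
top [ 0.42623321 -0.04696926  1.18353453]
wrist [ 0.28751725 -0.50158287  0.37372308]
{'time_s': 0.15, 'q': array([-1.37328300e+00,  1.81401906e-01,  1.60775632e+00,  3.52141771e-06,
        1.35382752e+00, -2.06292499e-01]), 'dq': array([ 0.00122656, -0.00157383, -0.00320959, -0.00160357,  0.00024394,
        0.0001286 ]), 'joint_efforts': array([-4.29526863e-04, -4.45260000e+01, -3.51691031e+01, -3.62963447e-04,
        5.83848974e-03,  1.15905078e-06]), 'eef_pos': array([ 0.2258658 , -0.52832121,  0.23058403]), 'eef_rot': array([-6.96529651e-04,  9.79686591e-01,  2.00533532e-01,  4.77667595e-06]), 'wrist_force': array([ 0.42716902,  0.15789388, -0.02986494]), 'torque': array([ 0.03254242,  0.04577033, -0.04407278]), 'opening': 1.0003418001795552} 0.0187
```

View pics/top0.png

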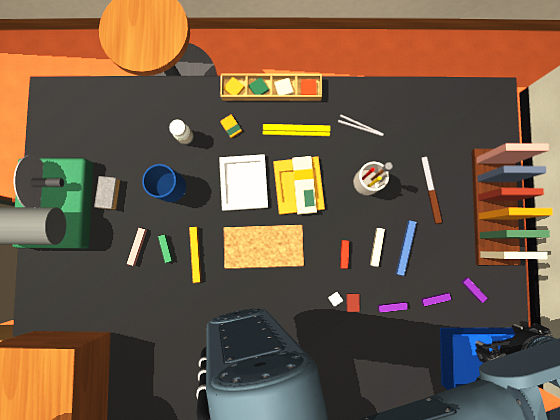

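View pics/scene0.png

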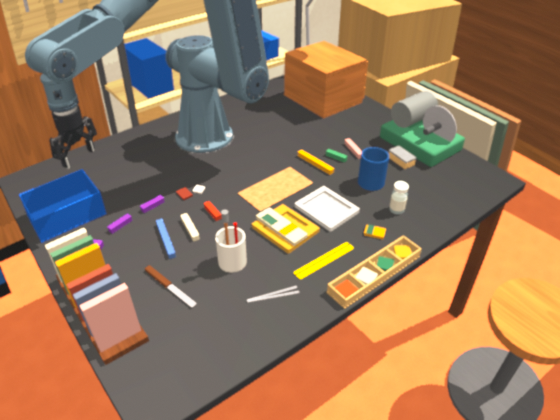

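View pics/wrist0.png

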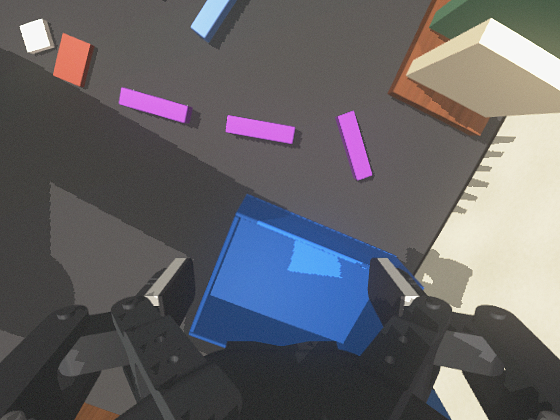

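Top view: sticks are pink (137,247), green (165,249), ochre (195,254), red (345,254), cream (378,247) and blue (407,248). The mat is at (263,247), the aluminium gauge (243,182), and the brass gauge with the slab (300,185). The cup is at (162,182) and the jar at (372,178). Things that could be confused: purple bars (394,307), (437,299), (475,290); brick-red block (353,302) and white cube (335,298); yellow ruler (296,130) versus ochre stick; white jar versus cup; ochre offcut (231,126).

```bash
cat > meas.py <<'E'
from h import *
def rects(c,boxes,z=0.02,smin=70,vmin=60):
    hsv=cv2.cvtColor(c['frame'],cv2.COLOR_RGB2HSV)
    out={}
    for k,(x0,y0,x1,y1) in boxes.items():
        sub=hsv[y0:y1,x0:x1]
        m=((sub[...,2]>100)).astype(np.uint8)
        n,l,st,ce=cv2.connectedComponentsWithStats(m)
        if n<2: continue
        i=1+np.argmax(st[1:,4])
        cs,_=cv2.findContours((l==i).astype(np.uint8),cv2.RETR_EXTERNAL,cv2.CHAIN_APPROX_NONE)
        p=cs[0].reshape(-1,2)+[x0,y0]
        w=onz(c,p,z)[:,:2]
        r=cv2.minAreaRect((w*1000).astype(np.float32))
        (cx,cy),(a,b),_=r; bp=cv2.boxPoints(r); e=bp[1]-bp[0]; f=bp[2]-bp[1]
        L=e if np.linalg.norm(e)>np.linalg.norm(f) else f
        ang=np.degrees(np.arctan2(L[1],L[0]))
        ang=(ang+90)%180-90
        out[k]=(cx,cy,max(a,b),min(a,b),ang)
        print(k,'c %.0f %.0f  L %.0f W %.0f ang %.0f'%out[k],'px',st[i][:4]+[x0,y0,0,0])
    return out
E
python3 - <<'E'
from meas import *
c=dict(np.load('pics/top0.npz'))
B=dict(f=(120,220,151,275),b=(152,225,178,275),c=(182,220,210,290),d=(335,232,356,276),a=(365,220,390,275),e=(392,213,424,280))
rects(c,B)
rects(c,dict(mat=(215,218,312,275)),0.004)
rects(c,dict(med=(212,148,273,216)),0.017)
im=c['frame'][:,:,::-1]
cv2.imwrite('pics/crop1.png',cv2.resize(im[140:290,115:430],None,fx=2.5,fy=2.5,interpolation=cv2.INTER_CUBIC))
E
```

```text
f c 425 387  L 110 W 25 ang -17 px [126 227  21  39]
b c 421 305  L 80 W 21 ang 17 px [158 235  14  28]
c c 404 218  L 160 W 23 ang 5 px [189 227  11  56]
d c 407 -213  L 80 W 23 ang -0 px [340 240   9  29]
a c 428 -307  L 112 W 26 ang -10 px [370 228  15  39]
e c 427 -391  L 159 W 26 ang -14 px [396 220  21  56]
mat c 428 21  L 232 W 122 ang -88 px [223 225  81  44]
med c 616 80  L 160 W 136 ang 4 px [219 154  49  57]
```

View pics/crop1.png

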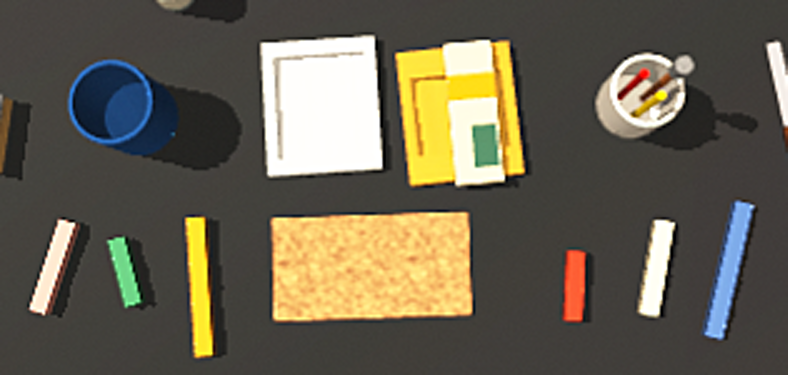

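Run:
```python
from h import *
c=dict(np.load('pics/top0.npz'))
f=lambda P:(np.array(P,float)+.5)/2.5-.5+[115,140]
def info(n,P,z,inv=True):
    w=onz(c,f(P),z)*1000; ctr=w.mean(0)
    # P order TL TR BR BL ; x axis of world = up in image
    vx=(w[0]+w[1]-w[2]-w[3])/2; vy=(w[0]+w[3]-w[1]-w[2])/2
    print(n,ctr.round(1),'Lx %.0f Ly %.0f angx %.1f angy %.1f'%(np.linalg.norm(vx),np.linalg.norm(vy),np.degrees(np.arctan2(vx[1],vx[0])),np.degrees(np.arctan2(vy[1],vy[0]))-90))
info('brass',[(396,53),(511,40),(525,174),(410,187)],.017)
info('slab',[(443,43),(491,39),(504,183),(457,187)],.031)
info('alu',[(260,39),(375,35),(382,171),(268,177)],.017)
info('mat',[(271,216),(470,211),(472,315),(274,321)],.004)
# cup top ellipse
hsv=cv2.cvtColor(c['frame'],cv2.COLOR_RGB2HSV)
im=c['frame'][:,:,::-1]
cv2.imwrite('pics/crop2.png',cv2.resize(im[145:220,210:335],None,fx=6,fy=6,interpolation=cv2.INTER_CUBIC))
cv2.imwrite('pics/crop3.png',cv2.resize(im[150:220,130:220],None,fx=6,fy=6,interpolation=cv2.INTER_CUBIC))
```

```text
brass [607.3 -83.3  17. ] Lx 159 Ly 135 angx 6.0 angy 6.8
slab [605.9 -98.1  31. ] Lx 169 Ly 55 angx 5.3 angy 5.1
alu [616.1  79.8  17. ] Lx 163 Ly 134 angx 4.0 angy 2.7
mat [429.2  19.5   4. ] Lx 122 Ly 232 angx 1.9 angy 1.9
```

View pics/crop2.png

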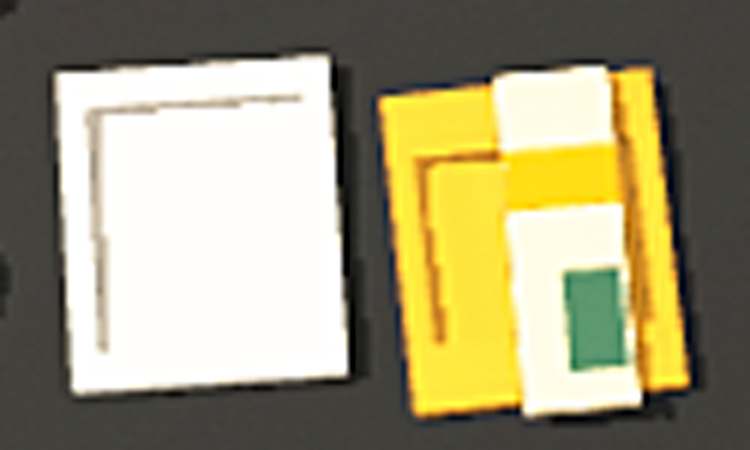

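View pics/crop3.png

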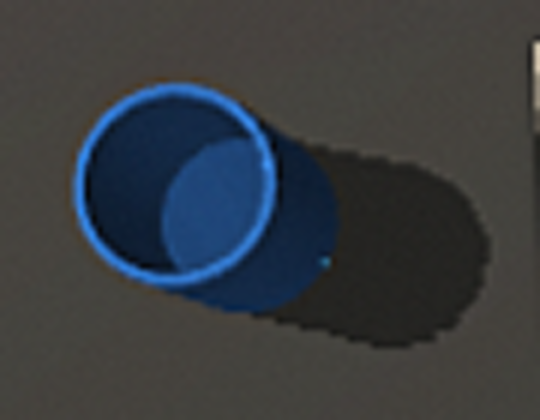

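```bash
cat > go.py <<'E'
from h import *
from scipy.spatial.transform import Rotation as Ro
import sys
def go(x,y,z,yaw):
    o=ctrl.get_obs(); q=o['eef_rot']; R=Ro.from_quat([q[1],q[2],q[3],q[0]])
    p=o['eef_pos']*1000
    d=R.as_matrix().T@(np.array([x,y,z])-p)
    T=Ro.from_matrix(np.c_[[np.cos(np.radians(yaw)),np.sin(np.radians(yaw)),0],[np.sin(np.radians(yaw)),-np.cos(np.radians(yaw)),0],[0,0,-1]])
    rv=(R.inv()*T).as_rotvec(degrees=True)
    m=R.as_matrix()
    print('pos',p.round(1),'yaw %.1f'%np.degrees(np.arctan2(m[1,0],m[0,0])),'t %.2f'%o['time_s'],'open %.3f'%o['opening'],'F',o['wrist_force'].round(1),'q',o['q'].round(3))
    print('slide total now-frame',(d/50).round(3),'after-turn-frame',((T.as_matrix().T@(np.array([x,y,z])-p))/50).round(3),'rot',(rv/180).round(4))
if __name__=='__main__': go(*map(float,sys.argv[1:5]))
E
python3 go.py 606 -98 231 5.3
python3 - <<'E'
from h import *
c=dict(np.load('pics/top0.npz'))
print('cup',onz(c,[(159.1-.4,180.8-.4)],.115))
P=np.array([(494,75),(606,65),(641,405),(525,415)])/6+[209.6,144.6]
w=onz(c,P,.031)*1000;print(w.round(0),w.mean(0))
P=np.array([(378,97),(655,66),(690,385),(416,417)])/6+[209.6,144.6]
w=onz(c,P,.017)*1000;print(w.round(0),w.mean(0))
P=np.array([(53,73),(330,55),(349,376),(75,395)])/6+[209.6,144.6]
w=onz(c,P,.017)*1000;print(w.round(0),w.mean(0))
E
```

```text
pos [ 225.9 -528.3  230.6] yaw 23.1 t 0.15 open 1.000 F [ 0.4  0.2 -0. ] q [-1.373  0.181  1.608  0.     1.354 -0.206]
slide total now-frame [ 1.0373e+01 -4.9270e+00  1.0000e-03] after-turn-frame [ 8.365e+00 -7.867e+00 -8.000e-03] rot [-0.0004 -0.      0.0991]
cup [[0.60290594 0.29702639 0.115     ]]
[[ 687.  -62.   31.]
 [ 692. -117.   31.]
 [ 527. -133.   31.]
 [ 522.  -78.   31.]] [606.72116772 -97.61484825  31.        ]
[[ 679.   -6.   17.]
 [ 695. -142.   17.]
 [ 538. -158.   17.]
 [ 521.  -26.   17.]] [608.16982135 -82.78166761  17.        ]
[[690. 154.  17.]
 [700.  18.  17.]
 [541.   7.  17.]
 [531. 140.  17.]] [615.62495823  79.75014794  17.        ]
```

Emit:
{"api": "drive_tool", "payload": {
  "deltas": [
    {"slide":[0,0,0],"delta_rot":[0,0,0.05],"hand":1},
    {"slide":[0,0,0],"delta_rot":[0,0,0.05],"hand":1},
    {"slide":[0.83,-0.79,0],"delta_rot":[0,0,0],"hand":1},
    {"slide":[0.83,-0.79,0],"delta_rot":[0,0,0],"hand":1},
    {"slide":[0.83,-0.79,0],"delta_rot":[0,0,0],"hand":1}
  ]
}}

```text
time_s: 0.78
eef_pos: [0.3401, -0.3982, 0.231]
eef_rot: [-0.0, 0.999, 0.044, -0.0]
wrist_force: [1.5, -0.5, 1.1]
opening: 0.997
```

Emit:
{"api": "drive_tool", "payload": {
  "deltas": [
    {"slide":[0.83,-0.79,0],"delta_rot":[0,0,0],"hand":1},
    {"slide":[0.83,-0.79,0],"delta_rot":[0,0,0],"hand":1},
    {"slide":[0.83,-0.79,0],"delta_rot":[0,0,0],"hand":1},
    {"slide":[0.83,-0.79,0],"delta_rot":[0,0,0],"hand":1},
    {"slide":[0.83,-0.79,0],"delta_rot":[0,0,0],"hand":1}
  ]
}}

```text
time_s: 1.4
eef_pos: [0.5293, -0.1827, 0.2312]
eef_rot: [0.0, 0.999, 0.045, -0.0]
wrist_force: [1.0, -0.7, 0.5]
opening: 1.001
```

```bash
python3 go.py 607 -98 19 5.3
```

```text
pos [ 529.3 -182.7  231.2] yaw 5.1 t 1.40 open 1.001 F [ 1.  -0.7  0.5] q [-0.544  0.147  1.646 -0.     1.349  0.937]
slide total now-frame [ 1.701 -1.548  4.243] after-turn-frame [ 1.705 -1.543  4.243] rot [ 0.      0.     -0.0009]
```

Emit:
{"api": "drive_tool", "payload": {
  "deltas": [
    {"slide":[0.85,-0.77,0],"delta_rot":[0,0,0],"hand":1},
    {"slide":[0.85,-0.77,0],"delta_rot":[0,0,0],"hand":1},
    {"slide":[0,0,0.8],"delta_rot":[0,0,0],"hand":1},
    {"slide":[0,0,0.8],"delta_rot":[0,0,0],"hand":1},
    {"slide":[0,0,0],"delta_rot":[0,0,0],"hand":1}
  ]
}}

```text
time_s: 2.02
eef_pos: [0.6033, -0.0987, 0.1472]
eef_rot: [-0.002, 0.999, 0.045, -0.004]
wrist_force: [0.7, 0.1, -0.7]
opening: 0.999
```

```bash
python3 go.py 607 -98 19 5.3
python3 - <<'E'
from h import *
snap('wrist','w1')
E
```

```text
pos [603.3 -98.7 147.2] yaw 5.2 t 2.02 open 0.999 F [ 0.7  0.1 -0.7] q [-0.356  0.349  1.577 -0.     1.224  1.125]
slide total now-frame [9.500e-02 2.000e-03 2.564e+00] after-turn-frame [ 0.076 -0.007  2.565] rot [-0.0012  0.0024 -0.0008]
```

View pics/w1.png

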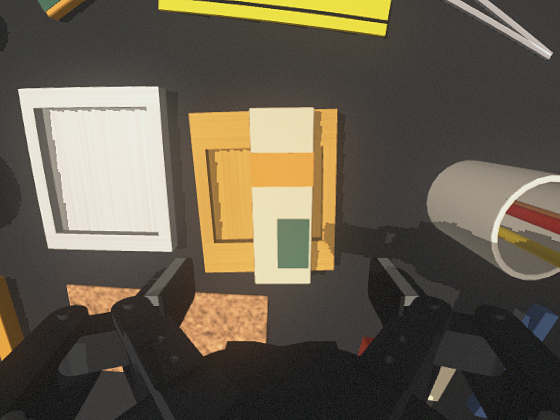

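```bash
python3 - <<'E'
from h import *
c=dict(np.load('pics/w1.npz'))
def info(n,P,z):
    w=onz(c,P,z)*1000
    vx=(w[0]+w[1]-w[2]-w[3])/2; vy=(w[0]+w[3]-w[1]-w[2])/2
    print(n,w.mean(0).round(1),'Lx %.0f Ly %.0f angx %.1f angy %.1f'%(np.linalg.norm(vx),np.linalg.norm(vy),np.degrees(np.arctan2(vx[1],vx[0])),np.degrees(np.arctan2(vy[1],vy[0]))-90))
info('brass',[(189,114),(338,110),(334,270),(205,272)],.017)
info('alu',[(20,90),(164,87),(172,251),(48,248)],.017)
info('slab',[(250,108),(313,108),(310,283),(254,283)],.031)
E
python3 go.py 607 -98 19 5.3
```

```text
brass [608.7 -83.1  17. ] Lx 155 Ly 133 angx 6.5 angy 6.4
alu [617.  78.  17.] Lx 155 Ly 134 angx 2.9 angy 4.3
slab [608.2 -97.9  31. ] Lx 163 Ly 54 angx 5.3 angy 5.2
pos [605.  -99.6 150. ] yaw 5.1 t 2.08 open 1.002 F [ 0.1 -0.4  0.6] q [-0.356  0.347  1.574  0.     1.225  1.125]
slide total now-frame [ 0.051 -0.023  2.621] after-turn-frame [ 0.043 -0.028  2.621] rot [-0.0005  0.0011 -0.0009]
```

Emit:
{"api": "drive_tool", "payload": {
  "deltas": [
    {"slide":[0.06,-0.03,0.7],"delta_rot":[0,0,0],"hand":1},
    {"slide":[0,0,0.7],"delta_rot":[0,0,0],"hand":1},
    {"slide":[0,0,0.7],"delta_rot":[0,0,0],"hand":1},
    {"slide":[0,0,0.3],"delta_rot":[0,0,0],"hand":1},
    {"slide":[0,0,0.22],"delta_rot":[0,0,0],"hand":1}
  ]
}}

```text
time_s: 2.7
eef_pos: [0.6102, -0.0989, 0.0215]
eef_rot: [0.0, 0.999, 0.045, 0.001]
wrist_force: [0.8, -0.3, 0.4]
opening: 1.002
```

Emit:
{"api": "drive_tool", "payload": {
  "deltas": [
    {"slide":[0,0,0],"delta_rot":[0,0,0],"hand":0.8},
    {"slide":[0,0,0],"delta_rot":[0,0,0],"hand":0},
    {"slide":[0,0,0],"delta_rot":[0,0,0],"hand":0},
    {"slide":[0,0,0],"delta_rot":[0,0,0],"hand":0},
    {"slide":[0,0,0],"delta_rot":[0,0,0],"hand":0}
  ]
}}

```text
time_s: 3.32
eef_pos: [0.6102, -0.0986, 0.0223]
eef_rot: [0.0, 0.999, 0.045, 0.001]
wrist_force: [-2.1, 1.3, 6.0]
opening: 0.621
```

```bash
python3 go.py 429 20 150 92
```

```text
pos [610.2 -98.6  22.3] yaw 5.1 t 3.33 open 0.621 F [-2.1  1.3  6. ] q [-0.352  0.526  1.618  0.     0.994  1.129]
slide total now-frame [-3.39  -2.684 -2.566] after-turn-frame [ 2.496 -3.539 -2.554] rot [ 9.000e-04 -4.000e-04 -4.825e-01]
```

Emit:
{"api": "drive_tool", "payload": {
  "deltas": [
    {"slide":[0,0,-0.5],"delta_rot":[0,0,0],"hand":0},
    {"slide":[0,0,-0.8],"delta_rot":[0,0,0],"hand":0},
    {"slide":[0,0,-0.7],"delta_rot":[0,0,0],"hand":0},
    {"slide":[-0.85,-0.67,0],"delta_rot":[0,0,0],"hand":0},
    {"slide":[-0.85,-0.67,0],"delta_rot":[0,0,0],"hand":0}
  ]
}}

```text
time_s: 3.95
eef_pos: [0.5173, -0.0387, 0.1208]
eef_rot: [0.0, 0.999, 0.044, 0.0]
wrist_force: [0.0, 0.8, -3.5]
opening: 0.614
```

Emit:
{"api": "drive_tool", "payload": {
  "deltas": [
    {"slide":[-0.85,-0.67,0],"delta_rot":[0,0,0],"hand":0},
    {"slide":[-0.85,-0.67,0],"delta_rot":[0,0,0],"hand":0},
    {"slide":[0,0,0],"delta_rot":[0,0,-0.053],"hand":0},
    {"slide":[0,0,0],"delta_rot":[0,0,-0.053],"hand":0},
    {"slide":[0,0,0],"delta_rot":[0,0,-0.053],"hand":0}
  ]
}}

```text
time_s: 4.58
eef_pos: [0.4274, 0.0202, 0.1206]
eef_rot: [0.0, 0.956, 0.293, 0.0]
wrist_force: [1.1, 0.8, -4.1]
opening: 0.619
```

Emit:
{"api": "drive_tool", "payload": {
  "deltas": [
    {"slide":[0,0,0],"delta_rot":[0,0,-0.053],"hand":0},
    {"slide":[0,0,0],"delta_rot":[0,0,-0.053],"hand":0},
    {"slide":[0,0,0],"delta_rot":[0,0,-0.053],"hand":0},
    {"slide":[0,0,0],"delta_rot":[0,0,-0.053],"hand":0},
    {"slide":[0,0,0],"delta_rot":[0,0,-0.053],"hand":0}
  ]
}}

```text
time_s: 5.2
eef_pos: [0.4274, 0.0201, 0.1204]
eef_rot: [0.0, 0.756, 0.655, 0.0]
wrist_force: [-0.5, -0.9, -4.8]
opening: 0.618
```

```bash
python3 go.py 429 20 15 92;python3 - <<'E'
from h import *
snap('wrist','w2')
E
```

```text
pos [427.4  20.1 120.4] yaw 81.8 t 5.20 open 0.618 F [-0.5 -0.9 -4.8] q [-0.232 -0.015  2.063 -0.     1.093 -0.088]
slide total now-frame [0.003 0.032 2.108] after-turn-frame [-2.000e-03  3.200e-02  2.108e+00] rot [ 0.      0.     -0.0568]
```

View pics/w2.png

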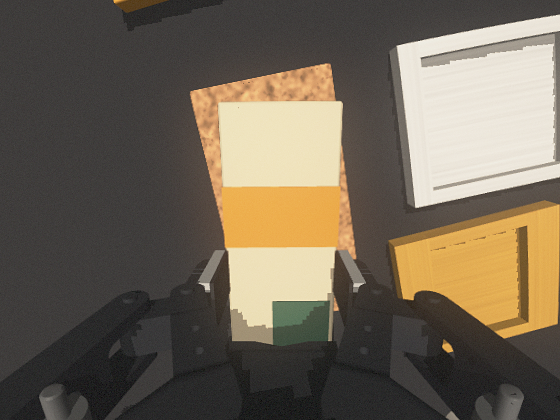

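Emit:
{"api": "drive_tool", "payload": {
  "deltas": [
    {"slide":[0,0.03,0],"delta_rot":[0,0,-0.057],"hand":0},
    {"slide":[0,0,0.7],"delta_rot":[0,0,0],"hand":0},
    {"slide":[0,0,0.7],"delta_rot":[0,0,0],"hand":0},
    {"slide":[0,0,0.5],"delta_rot":[0,0,0],"hand":0},
    {"slide":[0,0,0.2],"delta_rot":[0,0,0],"hand":0}
  ]
}}

```text
time_s: 5.88
eef_pos: [0.428, 0.02, 0.0141]
eef_rot: [-0.001, 0.697, 0.717, -0.001]
wrist_force: [0.3, -0.0, -3.8]
opening: 0.613
```

Emit:
{"api": "drive_tool", "payload": {
  "deltas": [
    {"slide":[0,0,0.1],"delta_rot":[0,0,0],"hand":0},
    {"slide":[0,0,0],"delta_rot":[0,0,0],"hand":0},
    {"slide":[0,0,0],"delta_rot":[0,0,0],"hand":0},
    {"slide":[0,0,0],"delta_rot":[0,0,0],"hand":0.75},
    {"slide":[0,0,0],"delta_rot":[0,0,0],"hand":0.8}
  ]
}}

```text
time_s: 6.5
eef_pos: [0.43, 0.0196, 0.011]
eef_rot: [0.001, 0.696, 0.718, 0.0]
wrist_force: [0.8, 0.3, 0.1]
opening: 0.798
```

Emit:
{"api": "drive_tool", "payload": {
  "deltas": [
    {"slide":[0,0,0],"delta_rot":[0,0,0],"hand":0.8},
    {"slide":[0,0,-0.6],"delta_rot":[0,0,0],"hand":0.8},
    {"slide":[0,0,-0.8],"delta_rot":[0,0,0],"hand":0.8},
    {"slide":[0,0,-0.8],"delta_rot":[0,0,0],"hand":0.8},
    {"slide":[0,0,0],"delta_rot":[0,0,0],"hand":0.8}
  ]
}}

```text
time_s: 7.12
eef_pos: [0.4318, 0.0192, 0.1236]
eef_rot: [0.003, 0.696, 0.718, 0.002]
wrist_force: [0.5, -0.9, -0.4]
opening: 0.799
```

```bash
python3 go.py 407 -213 150 0;python3 - <<'E'
from h import *
snap('wrist','w3'); snap('top','t3')
E
```

```text
pos [431.8  19.2 123.6] yaw 91.7 t 7.12 open 0.799 F [ 0.5 -0.9 -0.4] q [-0.232 -0.015  2.055  0.     1.094 -0.262]
slide total now-frame [-4.628 -0.632 -0.524] after-turn-frame [-0.497  4.644 -0.529] rot [ 0.0023 -0.0014  0.5096]
```

View pics/w3.png

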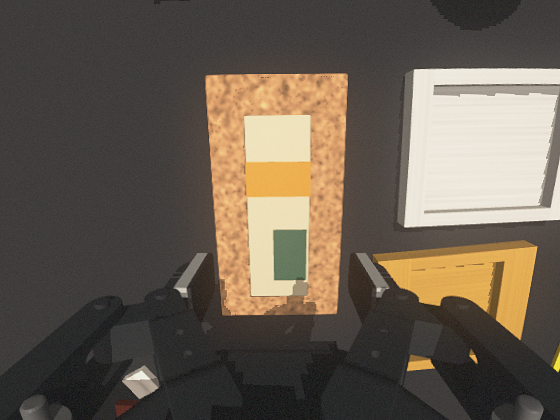

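View pics/t3.png

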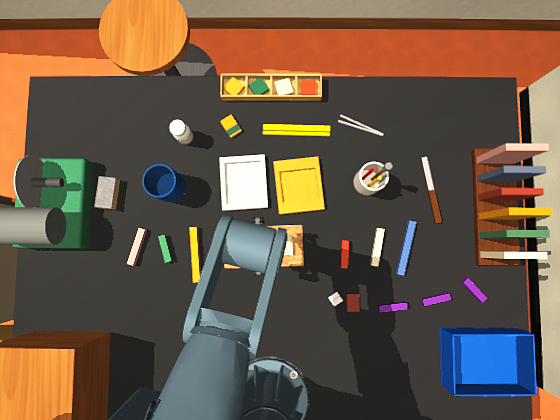

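Run:
```python
from h import *
c=dict(np.load('pics/w3.npz'))
for P,z in (([(206,75),(348,74),(337,315),(221,315)],.004),([(244,115),(310,115),(306,296),(250,296)],.018)):
    w=onz(c,P,z)*1000; print(w.round(0)[:,:2].tolist(),w.mean(0).round(1))
```

```text
[[367.0, 132.0], [485.0, 136.0], [494.0, -94.0], [374.0, -97.0]] [430.3  19.2   4. ]
[[400.0, 100.0], [454.0, 101.0], [459.0, -64.0], [406.0, -65.0]] [429.8  18.   18. ]
```

Emit:
{"api": "drive_tool", "payload": {
  "deltas": [
    {"slide":[-0.93,-0.13,-0.1],"delta_rot":[0,0,0],"hand":0.8},
    {"slide":[-0.93,-0.13,-0.1],"delta_rot":[0,0,0],"hand":0.8},
    {"slide":[-0.93,-0.13,-0.1],"delta_rot":[0,0,0],"hand":0.8},
    {"slide":[-0.93,-0.13,0],"delta_rot":[0,0,0],"hand":0.8},
    {"slide":[-0.91,-0.12,0],"delta_rot":[0,0,0],"hand":0.8}
  ]
}}

```text
time_s: 7.85
eef_pos: [0.4028, -0.2134, 0.1336]
eef_rot: [-0.001, 0.697, 0.717, 0.0]
wrist_force: [0.1, -0.5, 0.4]
opening: 0.799
```

Emit:
{"api": "drive_tool", "payload": {
  "deltas": [
    {"slide":[0,0,0],"delta_rot":[0,0,0.051],"hand":0.8},
    {"slide":[0,0,0],"delta_rot":[0,0,0.051],"hand":0.8},
    {"slide":[0,0,0],"delta_rot":[0,0,0.051],"hand":0.8},
    {"slide":[0,0,0],"delta_rot":[0,0,0.051],"hand":0.8},
    {"slide":[0,0,0],"delta_rot":[0,0,0.051],"hand":0.8}
  ]
}}

```text
time_s: 8.48
eef_pos: [0.403, -0.2117, 0.1334]
eef_rot: [-0.002, 0.922, 0.387, -0.001]
wrist_force: [0.4, -1.0, 0.2]
opening: 0.801
```

Emit:
{"api": "drive_tool", "payload": {
  "deltas": [
    {"slide":[0,0,0],"delta_rot":[0,0,0.051],"hand":0.6},
    {"slide":[0,0,0],"delta_rot":[0,0,0.051],"hand":0.6},
    {"slide":[0,0,0],"delta_rot":[0,0,0.051],"hand":0.6},
    {"slide":[0,0,0],"delta_rot":[0,0,0.051],"hand":0.6},
    {"slide":[0,0,0],"delta_rot":[0,0,0.051],"hand":0.6}
  ]
}}

```text
time_s: 9.1
eef_pos: [0.4031, -0.2117, 0.1334]
eef_rot: [-0.001, 1.0, -0.003, -0.001]
wrist_force: [0.3, -0.3, -0.1]
opening: 0.596
```

```bash
python3 go.py 407 -213 150 0;python3 - <<'E'
from h import *
snap('wrist','w4')
E
```

```text
pos [ 403.1 -211.7  133.4] yaw -0.4 t 9.10 open 0.596 F [ 0.3 -0.3 -0.1] q [-0.745  0.031  1.986  0.     1.128  0.832]
slide total now-frame [ 0.078  0.025 -0.333] after-turn-frame [ 0.079  0.026 -0.333] rot [-0.0008  0.0009 -0.0022]
```

View pics/w4.png

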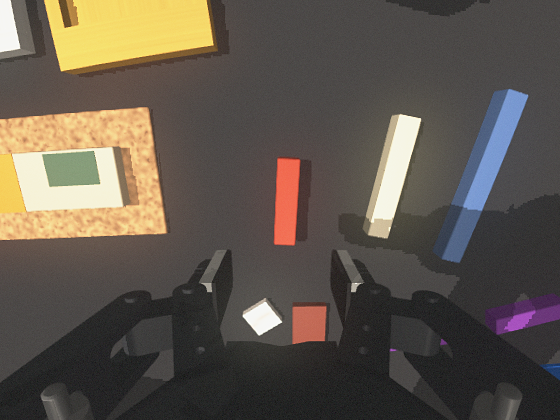

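```bash
cat > st.py <<'E'
from h import *
def st(c,P,n='',z=.02):
    # TL TR BR BL of top face in wrist view (up = +tool x)
    w=onz(c,P,z)*1000; vx=(w[0]+w[1]-w[2]-w[3])/2; vy=(w[0]+w[3]-w[1]-w[2])/2
    print(n,w.mean(0).round(1),'L %.0f W %.0f ang %.1f'%(np.linalg.norm(vx),np.linalg.norm(vy),np.degrees(np.arctan2(vx[1],vx[0]))))
E
python3 - <<'E'
from st import *
c=dict(np.load('pics/w4.npz'))
st(c,[(277,158),(300,159),(296,245),(274,244)],'d')
st(c,[(396,115),(421,117),(390,238),(367,236)],'a')
st(c,[(505,90),(528,94),(461,262),(436,255)],'e')
im=c['frame'][:,:,::-1]
cv2.imwrite('pics/c4.png',cv2.resize(im[80:270,250:530],None,fx=2.8,fy=2.8,interpolation=cv2.INTER_CUBIC))
E
python3 go.py 407 -213 5 0
```

```text
d [ 408.6 -215.9   20. ] L 79 W 20 ang -2.4
a [ 429.6 -310.2   20. ] L 109 W 22 ang -9.1
e [ 428.7 -391.7   20. ] L 157 W 24 ang -14.5
pos [ 403.1 -211.7  133.4] yaw -0.7 t 9.15 open 0.598 F [ 0.3 -0.2  0.8] q [-0.745  0.031  1.986  0.     1.128  0.838]
slide total now-frame [0.086 0.031 2.568] after-turn-frame [0.079 0.026 2.568] rot [-0.0008  0.0008 -0.0041]
```

View pics/c4.png

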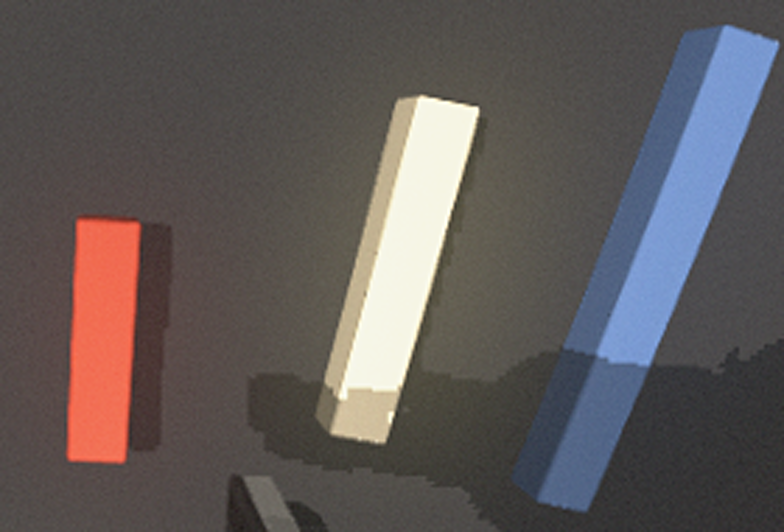

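Emit:
{"api": "drive_tool", "payload": {
  "deltas": [
    {"slide":[0.11,0.08,0.6],"delta_rot":[0,0,0.007],"hand":0.6},
    {"slide":[0,0,0.7],"delta_rot":[0,0,0],"hand":0.6},
    {"slide":[0,0,0.7],"delta_rot":[0,0,0],"hand":0.6},
    {"slide":[0,0,0.4],"delta_rot":[0,0,0],"hand":0.6},
    {"slide":[0,0,0.18],"delta_rot":[0,0,0],"hand":0.6}
  ]
}}

```text
time_s: 9.78
eef_pos: [0.408, -0.2152, 0.004]
eef_rot: [-0.002, 1.0, -0.011, -0.002]
wrist_force: [-0.3, -0.4, -0.5]
opening: 0.603
```

Emit:
{"api": "drive_tool", "payload": {
  "deltas": [
    {"slide":[0,0,0],"delta_rot":[0,0,0],"hand":0.5},
    {"slide":[0,0,0],"delta_rot":[0,0,0],"hand":0},
    {"slide":[0,0,0],"delta_rot":[0,0,0],"hand":0},
    {"slide":[0,0,0],"delta_rot":[0,0,0],"hand":0},
    {"slide":[0,0,0],"delta_rot":[0,0,0],"hand":0}
  ]
}}

```text
time_s: 10.4
eef_pos: [0.4103, -0.2172, 0.0073]
eef_rot: [0.001, 1.0, -0.012, 0.001]
wrist_force: [-1.0, 0.2, 7.1]
opening: 0.217
```

```bash
python3 go.py 608 -83 100 6.3; python3 -c "
import numpy as np
for n,c,a in (('brass',(608.5,-83),6.3),('alu',(616.8,78.5),3.6)):
  a=np.radians(a)
  for s in (-24,24): print(n,s,(c[0]-s*np.sin(a)).round(1),(c[1]+s*np.cos(a)).round(1))"
```

```text
pos [ 410.3 -217.2    7.3] yaw -1.3 t 10.40 open 0.217 F [-1.   0.2  7.1] q [-0.743  0.285  2.019  0.     0.836  0.851]
slide total now-frame [ 3.893 -2.773 -1.852] after-turn-frame [ 4.225 -2.234 -1.854] rot [ 0.0004 -0.0005 -0.0424]
brass -24 611.1 -106.9
brass 24 605.9 -59.1
alu -24 618.3 54.5
alu 24 615.3 102.5
```

Emit:
{"api": "drive_tool", "payload": {
  "deltas": [
    {"slide":[0,0,-0.5],"delta_rot":[0,0,0],"hand":0},
    {"slide":[0,0,-0.9],"delta_rot":[0,0,0],"hand":0},
    {"slide":[0,0,-0.6],"delta_rot":[0,0,-0.042],"hand":0},
    {"slide":[0.85,-0.43,0],"delta_rot":[0,0,0],"hand":0},
    {"slide":[0.85,-0.43,0],"delta_rot":[0,0,0],"hand":0}
  ]
}}

```text
time_s: 11.02
eef_pos: [0.4905, -0.1646, 0.1073]
eef_rot: [0.001, 0.999, 0.053, 0.001]
wrist_force: [-0.3, 0.0, -1.2]
opening: 0.217
```

Emit:
{"api": "drive_tool", "payload": {
  "deltas": [
    {"slide":[0.85,-0.43,0],"delta_rot":[0,0,0],"hand":0},
    {"slide":[0.85,-0.43,0],"delta_rot":[0,0,0],"hand":0},
    {"slide":[0.8,-0.1,0],"delta_rot":[0,0,0],"hand":0},
    {"slide":[0,0,0],"delta_rot":[0,0,0],"hand":0},
    {"slide":[0,0,0],"delta_rot":[0,0,0],"hand":0}
  ]
}}

```text
time_s: 11.65
eef_pos: [0.6074, -0.1033, 0.1057]
eef_rot: [-0.0, 0.999, 0.054, -0.001]
wrist_force: [-1.1, -0.3, -0.5]
opening: 0.216
```

```bash
python3 go.py 612.5 -107 16 6.3
python3 - <<'E'
from h import *
snap('wrist','w5')
E
```

```text
pos [ 607.4 -103.3  105.7] yaw 6.2 t 11.65 open 0.216 F [-1.1 -0.3 -0.5] q [-0.361  0.405  1.594 -0.     1.144  1.101]
slide total now-frame [0.096 0.086 1.793] after-turn-frame [0.093 0.086 1.793] rot [-0.0002  0.0005 -0.0003]
```

View pics/w5.png

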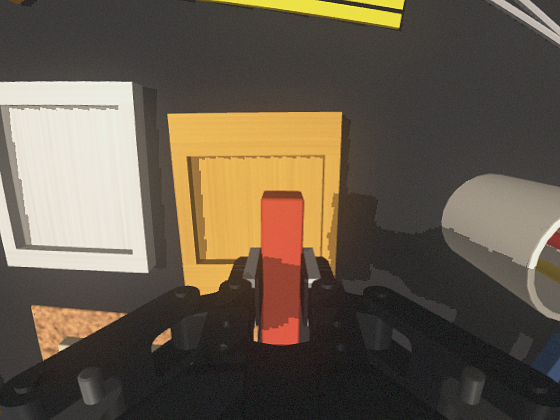

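Run:
```python
from h import *
c=dict(np.load('pics/w5.npz'))
w=onz(c,[(262,197),(302,197)],.1185)*1000
print(w, w.mean(0)-[607.4,-103.3,0])
print(onz(c,[(190,157),(325,154),(327,260),(197,264)],.017).mean(0))
```

```text
[[ 645.11347281  -89.82032865  118.5       ]
 [ 647.07632033 -107.87558394  118.5       ]] [ 38.69489657   4.45204371 118.5       ]
[ 0.61019938 -0.08453862  0.017     ]
```

Emit:
{"api": "drive_tool", "payload": {
  "deltas": [
    {"slide":[0.1,0.09,0],"delta_rot":[0,0,0],"hand":0},
    {"slide":[0,0,0.7],"delta_rot":[0,0,0],"hand":0},
    {"slide":[0,0,0.5],"delta_rot":[0,0,0],"hand":0},
    {"slide":[0,0,0.4],"delta_rot":[0,0,0],"hand":0},
    {"slide":[0,0,0.2],"delta_rot":[0,0,0],"hand":0}
  ]
}}

```text
time_s: 12.32
eef_pos: [0.6133, -0.1076, 0.0152]
eef_rot: [-0.0, 0.999, 0.054, -0.001]
wrist_force: [0.4, 0.4, -1.3]
opening: 0.216
```

Emit:
{"api": "drive_tool", "payload": {
  "deltas": [
    {"slide":[0,0,0.04],"delta_rot":[0,0,0],"hand":0},
    {"slide":[0,0,0],"delta_rot":[0,0,0],"hand":0},
    {"slide":[0,0,0],"delta_rot":[0,0,0],"hand":0},
    {"slide":[0,0,0],"delta_rot":[0,0,0],"hand":0},
    {"slide":[0,0,0],"delta_rot":[0,0,0],"hand":0}
  ]
}}

```text
time_s: 12.95
eef_pos: [0.6141, -0.1073, 0.0146]
eef_rot: [0.0, 0.999, 0.054, 0.0]
wrist_force: [0.4, 0.3, -1.6]
opening: 0.212
```

```bash
python3 go.py 612.5 -107 16 6.3
```

```text
pos [ 614.1 -107.3   14.6] yaw 6.2 t 12.95 open 0.212 F [ 0.4  0.3 -1.6] q [-0.363  0.549  1.602  0.     0.99   1.099]
slide total now-frame [-0.032 -0.01  -0.027] after-turn-frame [-0.032 -0.01  -0.027] rot [ 0.0001 -0.0002 -0.0004]
```

Emit:
{"api": "drive_tool", "payload": {
  "deltas": [
    {"slide":[0,0,0],"delta_rot":[0,0,0],"hand":0.3},
    {"slide":[0,0,0],"delta_rot":[0,0,0],"hand":0.32},
    {"slide":[0,0,-0.4],"delta_rot":[0,0,0],"hand":0.32},
    {"slide":[0,0,-0.9],"delta_rot":[0,0,0],"hand":0.32},
    {"slide":[0,0,-0.9],"delta_rot":[0,0,0],"hand":0.6}
  ]
}}

```text
time_s: 13.58
eef_pos: [0.614, -0.1074, 0.1268]
eef_rot: [0.0, 0.999, 0.054, 0.0]
wrist_force: [0.7, -0.1, 0.5]
opening: 0.518
```

```bash
python3 go.py 421 305 140 17
python3 - <<'E'
from h import *
snap('wrist','w6')
E
```

```text
pos [ 614.  -107.4  126.8] yaw 6.2 t 13.57 open 0.518 F [ 0.7 -0.1  0.5] q [-0.363  0.392  1.565 -0.     1.185  1.099]
slide total now-frame [-2.945 -8.617 -0.269] after-turn-frame [-1.28  -9.016 -0.265] rot [ 0.0001 -0.0002 -0.0599]
```

View pics/w6.png

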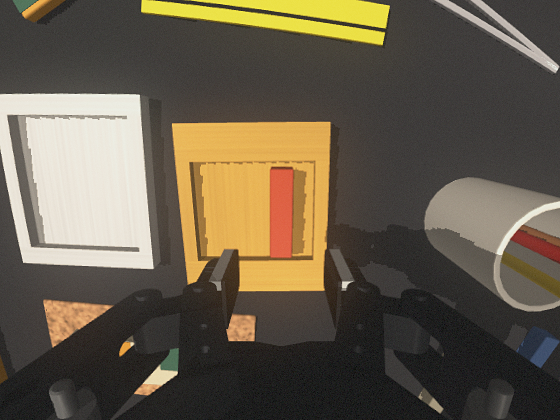

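Emit:
{"api": "drive_tool", "payload": {
  "deltas": [
    {"slide":[-0.327,-0.957,-0.2],"delta_rot":[0,0,0],"hand":0.6},
    {"slide":[-0.327,-0.957,0],"delta_rot":[0,0,0],"hand":0.6},
    {"slide":[-0.327,-0.957,0],"delta_rot":[0,0,0],"hand":0.6},
    {"slide":[-0.327,-0.957,0],"delta_rot":[0,0,0],"hand":0.6},
    {"slide":[-0.327,-0.957,0],"delta_rot":[0,0,0],"hand":0.6}
  ]
}}

```text
time_s: 14.25
eef_pos: [0.5065, 0.123, 0.1358]
eef_rot: [-0.0, 0.999, 0.054, 0.001]
wrist_force: [-0.1, -0.1, 0.1]
opening: 0.596
```

Emit:
{"api": "drive_tool", "payload": {
  "deltas": [
    {"slide":[-0.327,-0.957,0],"delta_rot":[0,0,0],"hand":0.6},
    {"slide":[-0.327,-0.957,0],"delta_rot":[0,0,0],"hand":0.6},
    {"slide":[-0.327,-0.957,0],"delta_rot":[0,0,0],"hand":0.6},
    {"slide":[-0.327,-0.957,0],"delta_rot":[0,0,-0.055],"hand":0.6},
    {"slide":[0,0,0],"delta_rot":[0,0,0],"hand":0.6}
  ]
}}

```text
time_s: 14.88
eef_pos: [0.4197, 0.3076, 0.1356]
eef_rot: [-0.001, 0.99, 0.143, 0.001]
wrist_force: [0.6, -0.2, -0.4]
opening: 0.596
```

```bash
python3 go.py 421 305 140 17
python3 - <<'E'
from h import *
snap('wrist','w7')
E
```

```text
pos [419.7 307.6 135.6] yaw 16.4 t 14.88 open 0.596 F [ 0.6 -0.2 -0.4] q [4.040e-01 1.680e-01 1.830e+00 1.000e-03 1.142e+00 1.687e+00]
slide total now-frame [ 0.01   0.058 -0.088] after-turn-frame [ 0.009  0.058 -0.088] rot [-0.0003 -0.0005 -0.0031]
```

View pics/w7.png

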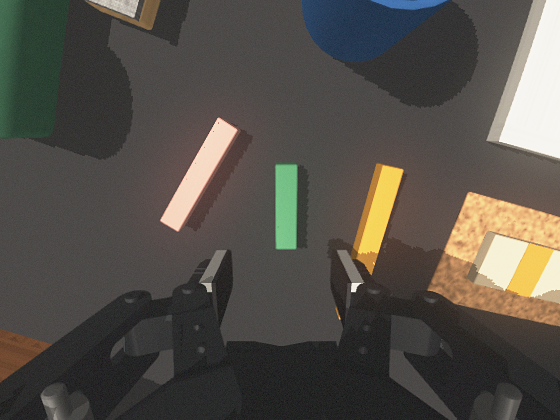

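```bash
python3 - <<'E'
from st import *
c=dict(np.load('pics/w7.npz'))
st(c,[(275,165),(297,164),(296,248),(276,249)],'b')
st(c,[(220,119),(239,129),(179,231),(161,221)],'f')
E
python3 go.py 421 303 9 16
```

```text
b [421.9 304.2  20. ] L 79 W 19 ang 16.7
f [426.9 387.3  20. ] L 109 W 18 ang -16.9
pos [420.7 306.1 135.5] yaw 16.3 t 14.93 open 0.598 F [0.2 0.4 0.1] q [ 0.401  0.168  1.83  -0.     1.142  1.688]
slide total now-frame [-0.016  0.061  2.529] after-turn-frame [-0.011  0.062  2.529] rot [ 0.     -0.0006  0.0014]
```

Emit:
{"api": "drive_tool", "payload": {
  "deltas": [
    {"slide":[0.02,0.04,0.6],"delta_rot":[0,0,0],"hand":0.6},
    {"slide":[0,0,0.7],"delta_rot":[0,0,0],"hand":0.6},
    {"slide":[0,0,0.7],"delta_rot":[0,0,0],"hand":0.6},
    {"slide":[0,0,0.4],"delta_rot":[0,0,0],"hand":0.6},
    {"slide":[0,0,0.13],"delta_rot":[0,0,0],"hand":0.6}
  ]
}}

```text
time_s: 15.55
eef_pos: [0.4227, 0.3017, 0.007]
eef_rot: [0.0, 0.99, 0.139, -0.001]
wrist_force: [0.5, -0.2, 0.5]
opening: 0.605
```

Emit:
{"api": "drive_tool", "payload": {
  "deltas": [
    {"slide":[0,0,0],"delta_rot":[0,0,0],"hand":0.5},
    {"slide":[0,0,0],"delta_rot":[0,0,0],"hand":0},
    {"slide":[0,0,0],"delta_rot":[0,0,0],"hand":0},
    {"slide":[0,0,0],"delta_rot":[0,0,0],"hand":0},
    {"slide":[0,0,0],"delta_rot":[0,0,0],"hand":0}
  ]
}}

```text
time_s: 16.18
eef_pos: [0.4238, 0.3036, 0.0093]
eef_rot: [-0.0, 0.99, 0.14, 0.001]
wrist_force: [0.0, -0.7, 6.6]
opening: 0.215
```

```bash
python3 go.py 607 -59 109 6.3
```

```text
pos [423.8 303.6   9.3] yaw 16.1 t 16.18 open 0.215 F [ 0.  -0.7  6.6] q [ 3.940e-01  3.810e-01  1.876e+00 -1.000e-03  8.820e-01  1.684e+00]
slide total now-frame [ 1.511  7.984 -1.989] after-turn-frame [ 2.847  7.61  -1.994] rot [-0.     -0.0008  0.0546]
```

Emit:
{"api": "drive_tool", "payload": {
  "deltas": [
    {"slide":[0,0,-0.5],"delta_rot":[0,0,0],"hand":0},
    {"slide":[0,0,-0.9],"delta_rot":[0,0,0],"hand":0},
    {"slide":[0,0,-0.6],"delta_rot":[0,0,0.054],"hand":0},
    {"slide":[0.356,0.951,0],"delta_rot":[0,0,0],"hand":0},
    {"slide":[0.356,0.951,0],"delta_rot":[0,0,0],"hand":0}
  ]
}}

```text
time_s: 16.8
eef_pos: [0.4693, 0.2123, 0.1091]
eef_rot: [-0.0, 0.998, 0.057, 0.001]
wrist_force: [0.6, 0.2, -0.3]
opening: 0.216
```

Emit:
{"api": "drive_tool", "payload": {
  "deltas": [
    {"slide":[0.356,0.951,0],"delta_rot":[0,0,0],"hand":0},
    {"slide":[0.356,0.951,0],"delta_rot":[0,0,0],"hand":0},
    {"slide":[0.356,0.951,0],"delta_rot":[0,0,0],"hand":0},
    {"slide":[0.356,0.951,0],"delta_rot":[0,0,0],"hand":0},
    {"slide":[0.356,0.951,0],"delta_rot":[0,0,0],"hand":0}
  ]
}}

```text
time_s: 17.42
eef_pos: [0.5841, -0.0151, 0.1083]
eef_rot: [0.0, 0.998, 0.056, 0.0]
wrist_force: [0.6, 0.5, -1.7]
opening: 0.212
```

Emit:
{"api": "drive_tool", "payload": {
  "deltas": [
    {"slide":[0.356,0.951,0],"delta_rot":[0,0,0],"hand":0},
    {"slide":[0,0,0],"delta_rot":[0,0,0],"hand":0},
    {"slide":[0,0,0],"delta_rot":[0,0,0],"hand":0},
    {"slide":[0,0,0],"delta_rot":[0,0,0],"hand":0},
    {"slide":[0,0,0],"delta_rot":[0,0,0],"hand":0}
  ]
}}

```text
time_s: 18.05
eef_pos: [0.6061, -0.0577, 0.1079]
eef_rot: [-0.0, 0.998, 0.057, -0.0]
wrist_force: [1.0, -0.2, 0.3]
opening: 0.212
```

```bash
python3 go.py 607 -59 17 6.3
python3 - <<'E'
from h import *
snap('wrist','w8')
E
```

```text
pos [606.1 -57.7 107.9] yaw 6.5 t 18.05 open 0.212 F [ 1.  -0.2  0.3] q [-0.29   0.387  1.614  0.     1.141  1.168]
slide total now-frame [0.015 0.028 1.818] after-turn-frame [0.015 0.028 1.818] rot [-0.     0.     0.001]
```

View pics/w8.png

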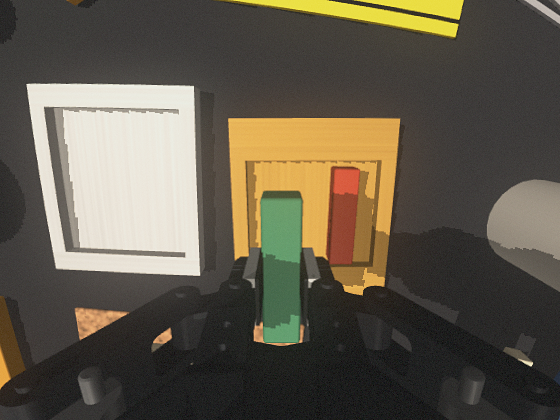

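Emit:
{"api": "drive_tool", "payload": {
  "deltas": [
    {"slide":[0.04,0.03,0],"delta_rot":[0,0,0],"hand":0},
    {"slide":[0,0,0.7],"delta_rot":[0,0,0],"hand":0},
    {"slide":[0,0,0.5],"delta_rot":[0,0,0],"hand":0},
    {"slide":[0,0,0.4],"delta_rot":[0,0,0],"hand":0},
    {"slide":[0,0,0.23],"delta_rot":[0,0,0],"hand":0}
  ]
}}

```text
time_s: 18.73
eef_pos: [0.6082, -0.0601, 0.0152]
eef_rot: [-0.0, 0.998, 0.056, -0.001]
wrist_force: [-3.7, -0.3, 35.8]
opening: 0.212
```

Emit:
{"api": "drive_tool", "payload": {
  "deltas": [
    {"slide":[0,0,0],"delta_rot":[0,0,0],"hand":0},
    {"slide":[0,0,0],"delta_rot":[0,0,0],"hand":0.3},
    {"slide":[0,0,0],"delta_rot":[0,0,0],"hand":0.32},
    {"slide":[0,0,-0.4],"delta_rot":[0,0,0],"hand":0.32},
    {"slide":[0,0,-0.9],"delta_rot":[0,0,0],"hand":0.32}
  ]
}}

```text
time_s: 19.35
eef_pos: [0.607, -0.0598, 0.0811]
eef_rot: [-0.001, 0.998, 0.056, -0.002]
wrist_force: [1.1, -0.2, -0.0]
opening: 0.322
```

Emit:
{"api": "drive_tool", "payload": {
  "deltas": [
    {"slide":[0,0,-0.9],"delta_rot":[0,0,0],"hand":0.6},
    {"slide":[0,0,-0.3],"delta_rot":[0,0,0],"hand":0.6},
    {"slide":[0,0,0],"delta_rot":[0,0,0],"hand":0.6},
    {"slide":[0,0,0],"delta_rot":[0,0,0],"hand":0.6},
    {"slide":[0,0,0],"delta_rot":[0,0,0],"hand":0.6}
  ]
}}

```text
time_s: 19.98
eef_pos: [0.6074, -0.0599, 0.1393]
eef_rot: [-0.001, 0.998, 0.056, -0.002]
wrist_force: [-0.3, 0.5, 0.6]
opening: 0.599
```

```bash
python3 go.py 429 -310 140 -9
python3 - <<'E'
from h import *
snap('wrist','w9');snap('top','t9')
E
```

```text
pos [607.4 -59.9 139.3] yaw 6.4 t 19.98 open 0.599 F [-0.3  0.5  0.6] q [-0.293  0.353  1.589  0.     1.203  1.167]
slide total now-frame [-4.102  4.574 -0.007] after-turn-frame [-2.741  5.499 -0.013] rot [-0.0003  0.0011  0.0855]
```

View pics/w9.png

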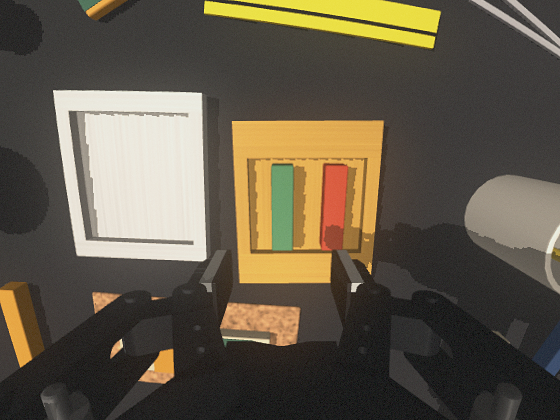

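View pics/t9.png

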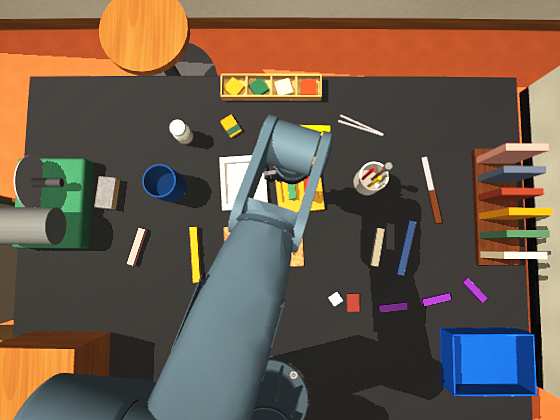

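Emit:
{"api": "drive_tool", "payload": {
  "deltas": [
    {"slide":[-0.9,0.3,0],"delta_rot":[0,0,0],"hand":0.6},
    {"slide":[-0.6,0.7,0],"delta_rot":[0,0,0],"hand":0.6},
    {"slide":[-0.6,0.7,0],"delta_rot":[0,0,0],"hand":0.6},
    {"slide":[-0.6,0.7,0],"delta_rot":[0,0,0],"hand":0.6},
    {"slide":[-0.6,0.7,0],"delta_rot":[0,0,0],"hand":0.6}
  ]
}}

```text
time_s: 20.7
eef_pos: [0.4608, -0.2336, 0.1408]
eef_rot: [-0.0, 0.998, 0.056, -0.0]
wrist_force: [1.2, -0.4, 0.9]
opening: 0.599
```

Emit:
{"api": "drive_tool", "payload": {
  "deltas": [
    {"slide":[-0.4,0.7,0],"delta_rot":[0,0,0],"hand":0.6},
    {"slide":[-0.4,0.77,0],"delta_rot":[0,0,0],"hand":0.6},
    {"slide":[0,0,0],"delta_rot":[0,0,0.045],"hand":0.6},
    {"slide":[0,0,0],"delta_rot":[0,0,0.04],"hand":0.6},
    {"slide":[0,0,0],"delta_rot":[0,0,0],"hand":0.6}
  ]
}}

```text
time_s: 21.32
eef_pos: [0.43, -0.31, 0.1407]
eef_rot: [-0.0, 0.997, -0.077, -0.0]
wrist_force: [0.3, -0.1, -0.2]
opening: 0.599
```

```bash
python3 go.py 429 -310 140 -9
python3 - <<'E'
from h import *
snap('wrist','w10')
E
```

```text
pos [ 430.  -310.   140.7] yaw -8.9 t 21.32 open 0.599 F [ 0.3 -0.1 -0.2] q [-0.849  0.184  1.799  0.     1.159  0.877]
slide total now-frame [-0.02   0.002  0.015] after-turn-frame [-0.02   0.002  0.015] rot [-0.0002  0.0002  0.0008]
```

View pics/w10.png

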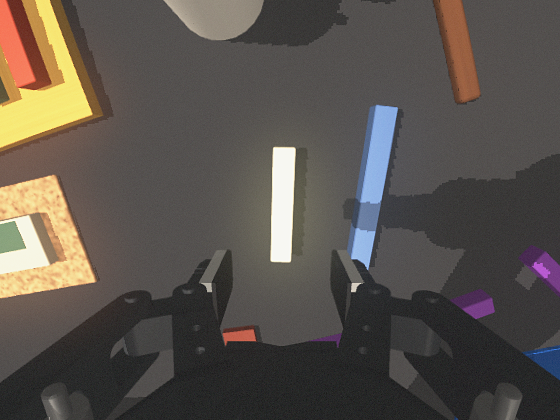

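```bash
python3 - <<'E'
from st import *
c=dict(np.load('pics/w10.npz'))
st(c,[(274,147),(296,147),(291,262),(271,262)],'a')
E
python3 go.py 429 -310 10 -9.5
```

```text
a [ 429.7 -311.    20. ] L 110 W 19 ang -10.7
pos [ 430.1 -310.   140.8] yaw -8.8 t 21.38 open 0.602 F [-0.4 -0.2  0. ] q [-0.849  0.184  1.799  0.     1.159  0.875]
slide total now-frame [-0.02   0.006  2.616] after-turn-frame [-0.022  0.004  2.616] rot [-0.0002  0.0002  0.0041]
```

Emit:
{"api": "drive_tool", "payload": {
  "deltas": [
    {"slide":[0,0.02,0.7],"delta_rot":[0,0,0.007],"hand":0.5},
    {"slide":[0,0,0.7],"delta_rot":[0,0,0],"hand":0.5},
    {"slide":[0,0,0.7],"delta_rot":[0,0,0],"hand":0.5},
    {"slide":[0,0,0.35],"delta_rot":[0,0,0],"hand":0.5},
    {"slide":[0,0,0.13],"delta_rot":[0,0,0],"hand":0.5}
  ]
}}

```text
time_s: 22.0
eef_pos: [0.4299, -0.3107, 0.0115]
eef_rot: [-0.0, 0.996, -0.088, -0.001]
wrist_force: [-0.6, 0.3, 0.4]
opening: 0.497
```

Emit:
{"api": "drive_tool", "payload": {
  "deltas": [
    {"slide":[0,0,0],"delta_rot":[0,0,0],"hand":0.4},
    {"slide":[0,0,0],"delta_rot":[0,0,0],"hand":0},
    {"slide":[0,0,0],"delta_rot":[0,0,0],"hand":0},
    {"slide":[0,0,0],"delta_rot":[0,0,0],"hand":0},
    {"slide":[0,0,0],"delta_rot":[0,0,0],"hand":0}
  ]
}}

```text
time_s: 22.62
eef_pos: [0.431, -0.312, 0.0138]
eef_rot: [0.001, 0.996, -0.088, 0.001]
wrist_force: [-0.6, 1.1, 6.7]
opening: 0.209
```

```bash
python3 go.py 618.5 54.5 109 3.6
```

```text
pos [ 431.  -312.    13.8] yaw -10.2 t 22.62 open 0.209 F [-0.6  1.1  6.7] q [-0.85   0.391  1.848  0.     0.9    0.898]
slide total now-frame [ 2.403 -7.874 -1.913] after-turn-frame [ 4.203 -7.081 -1.905] rot [ 0.0006 -0.0006 -0.0764]
```

Emit:
{"api": "drive_tool", "payload": {
  "deltas": [
    {"slide":[0,0,-0.5],"delta_rot":[0,0,0],"hand":0},
    {"slide":[0,0,-0.9],"delta_rot":[0,0,-0.038],"hand":0},
    {"slide":[0,0,-0.5],"delta_rot":[0,0,-0.038],"hand":0},
    {"slide":[0.2,-0.95,0],"delta_rot":[0,0,0],"hand":0},
    {"slide":[0.2,-0.95,0],"delta_rot":[0,0,0],"hand":0}
  ]
}}

```text
time_s: 23.25
eef_pos: [0.4445, -0.2145, 0.108]
eef_rot: [0.0, 1.0, 0.03, 0.001]
wrist_force: [1.0, -0.2, -2.2]
opening: 0.206
```

Emit:
{"api": "drive_tool", "payload": {
  "deltas": [
    {"slide":[0.5,-0.8,0],"delta_rot":[0,0,0],"hand":0},
    {"slide":[0.6,-0.8,0],"delta_rot":[0,0,0],"hand":0},
    {"slide":[0.6,-0.8,0],"delta_rot":[0,0,0],"hand":0},
    {"slide":[0.6,-0.8,0],"delta_rot":[0,0,0],"hand":0},
    {"slide":[0.6,-0.8,0],"delta_rot":[0,0,0],"hand":0}
  ]
}}

```text
time_s: 23.88
eef_pos: [0.5774, -0.005, 0.1075]
eef_rot: [0.0, 1.0, 0.031, 0.0]
wrist_force: [0.1, -1.9, -0.7]
opening: 0.209
```

Emit:
{"api": "drive_tool", "payload": {
  "deltas": [
    {"slide":[0.5,-0.6,0],"delta_rot":[0,0,0],"hand":0},
    {"slide":[0.4,-0.58,0],"delta_rot":[0,0,0],"hand":0},
    {"slide":[0,0,0],"delta_rot":[0,0,0],"hand":0},
    {"slide":[0,0,0],"delta_rot":[0,0,0],"hand":0},
    {"slide":[0,0,0],"delta_rot":[0,0,0],"hand":0}
  ]
}}

```text
time_s: 24.5
eef_pos: [0.6175, 0.0541, 0.1072]
eef_rot: [0.0, 1.0, 0.03, -0.0]
wrist_force: [0.1, -0.2, -1.5]
opening: 0.206
```

```bash
python3 go.py 618.5 54.5 22 3.6
python3 - <<'E'
from h import *
snap('wrist','w11')
E
```

```text
pos [617.5  54.1 107.2] yaw 3.5 t 24.50 open 0.206 F [ 0.1 -0.2 -1.5] q [-0.104  0.41   1.584 -0.     1.148  1.407]
slide total now-frame [ 0.022 -0.006  1.704] after-turn-frame [ 0.021 -0.006  1.704] rot [ 0.      0.0002 -0.0008]
```

View pics/w11.png

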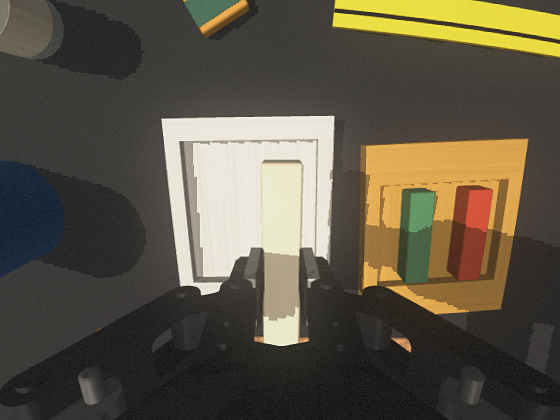

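Run:
```python
from h import *
c=dict(np.load('pics/w11.npz'))
w=onz(c,[(262,163),(302,163)],.1134)*1000
print(w, w.mean(0)-[617.5,54.1,0])
print(onz(c,[(180,142),(317,139),(190,282)],.017)*1000)
print(onz(c,[(162,120),(334,116)],.017)*1000)
```

```text
[[670.4168484   66.77784341 113.4       ]
 [671.52215667  48.2686346  113.4       ]] [ 53.46950253   3.423239   113.4       ]
[[673.23801143 137.11699494  17.        ]
 [681.56941198  30.67820487  17.        ]
 [552.19880957 132.0123058   17.        ]]
[[689.15500951 150.77415454  17.        ]
 [699.45843522  19.23670527  17.        ]]
```

Emit:
{"api": "drive_tool", "payload": {
  "deltas": [
    {"slide":[0.05,0,0.3],"delta_rot":[0,0,0],"hand":0},
    {"slide":[0,0,0.6],"delta_rot":[0,0,0],"hand":0},
    {"slide":[0,0,0.5],"delta_rot":[0,0,0],"hand":0},
    {"slide":[0,0,0.2],"delta_rot":[0,0,0],"hand":0},
    {"slide":[0,0,0.08],"delta_rot":[0,0,0],"hand":0}
  ]
}}

```text
time_s: 25.18
eef_pos: [0.6202, 0.0551, 0.0225]
eef_rot: [-0.0, 1.0, 0.03, -0.001]
wrist_force: [-0.6, 0.9, -2.0]
opening: 0.205
```

Emit:
{"api": "drive_tool", "payload": {
  "deltas": [
    {"slide":[0,0,0.04],"delta_rot":[0,0,0],"hand":0},
    {"slide":[0,0,0],"delta_rot":[0,0,0],"hand":0},
    {"slide":[0,0,0],"delta_rot":[0,0,0],"hand":0},
    {"slide":[0,0,0],"delta_rot":[0,0,0],"hand":0},
    {"slide":[0,0,0],"delta_rot":[0,0,0],"hand":0}
  ]
}}

```text
time_s: 25.8
eef_pos: [0.6206, 0.0553, 0.0215]
eef_rot: [0.0, 1.0, 0.031, 0.0]
wrist_force: [0.9, -0.0, -2.2]
opening: 0.205
```

Release, rise, and head for the pink stick.

Emit:
{"api": "drive_tool", "payload": {
  "deltas": [
    {"slide":[0,0,0.02],"delta_rot":[0,0,0],"hand":0.3},
    {"slide":[0,0,0],"delta_rot":[0,0,0],"hand":0.32},
    {"slide":[0,0,0],"delta_rot":[0,0,0],"hand":0.32},
    {"slide":[0,0,-0.5],"delta_rot":[0,0,0],"hand":0.32},
    {"slide":[0,0,-0.9],"delta_rot":[0,0,0],"hand":0.32}
  ]
}}

```text
time_s: 26.42
eef_pos: [0.6187, 0.0553, 0.0889]
eef_rot: [-0.0, 1.0, 0.031, -0.002]
wrist_force: [0.5, -0.3, -0.0]
opening: 0.32
```

Emit:
{"api": "drive_tool", "payload": {
  "deltas": [
    {"slide":[0,0,-0.9],"delta_rot":[0,0,0],"hand":0.6},
    {"slide":[0,0,-0.1],"delta_rot":[0,0,0],"hand":0.6},
    {"slide":[0,0,0],"delta_rot":[0,0,0],"hand":0.6},
    {"slide":[0,0,0],"delta_rot":[0,0,0],"hand":0.6},
    {"slide":[0,0,0],"delta_rot":[0,0,0],"hand":0.6}
  ]
}}

```text
time_s: 27.05
eef_pos: [0.6196, 0.0553, 0.1386]
eef_rot: [-0.0, 1.0, 0.031, -0.001]
wrist_force: [0.7, -0.1, -1.0]
opening: 0.6
```

```bash
python3 go.py 427 387 140 -17
python3 - <<'E'
from h import *
snap('wrist','w12')
E
```

```text
pos [619.6  55.3 138.6] yaw 3.5 t 27.05 open 0.600 F [ 0.7 -0.1 -1. ] q [-0.101  0.377  1.558 -0.     1.209  1.408]
slide total now-frame [-3.438 -6.857 -0.015] after-turn-frame [-5.623 -5.218 -0.028] rot [0.     0.0009 0.114 ]
```

View pics/w12.png

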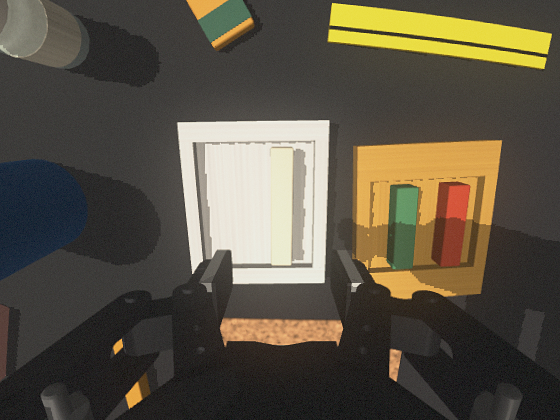

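Emit:
{"api": "drive_tool", "payload": {
  "deltas": [
    {"slide":[-0.9,-0.3,0],"delta_rot":[0,0,0],"hand":0.6},
    {"slide":[-0.7,-0.8,0],"delta_rot":[0,0,0],"hand":0.6},
    {"slide":[-0.6,-0.9,0],"delta_rot":[0,0,0],"hand":0.6},
    {"slide":[-0.5,-1,0],"delta_rot":[0,0,0],"hand":0.6},
    {"slide":[-0.4,-1,0],"delta_rot":[0,0,0],"hand":0.6}
  ]
}}

```text
time_s: 27.72
eef_pos: [0.4522, 0.2465, 0.14]
eef_rot: [0.0, 1.0, 0.03, -0.0]
wrist_force: [0.4, -0.9, 0.1]
opening: 0.601
```

Emit:
{"api": "drive_tool", "payload": {
  "deltas": [
    {"slide":[-0.34,-1,0],"delta_rot":[0,0,0],"hand":0.6},
    {"slide":[0,-1,0],"delta_rot":[0,0,0],"hand":0.6},
    {"slide":[0,-0.86,0],"delta_rot":[0,0,0.055],"hand":0.6},
    {"slide":[0,0,0],"delta_rot":[0,0,0.058],"hand":0.6},
    {"slide":[0,0,0],"delta_rot":[0,0,0],"hand":0.6}
  ]
}}

```text
time_s: 28.35
eef_pos: [0.4272, 0.3873, 0.1395]
eef_rot: [0.0, 0.989, -0.145, -0.0]
wrist_force: [0.1, -0.2, -0.3]
opening: 0.606
```

```bash
python3 go.py 427 387 140 -17
python3 - <<'E'
from h import *
snap('wrist','w13')
E
```

```text
pos [427.2 387.3 139.5] yaw -16.7 t 28.35 open 0.606 F [ 0.1 -0.2 -0.3] q [ 0.531  0.283  1.681 -0.     1.18   2.393]
slide total now-frame [-0.003  0.007 -0.009] after-turn-frame [-0.003  0.007 -0.009] rot [0.0003 0.0003 0.0018]
```

View pics/w13.png

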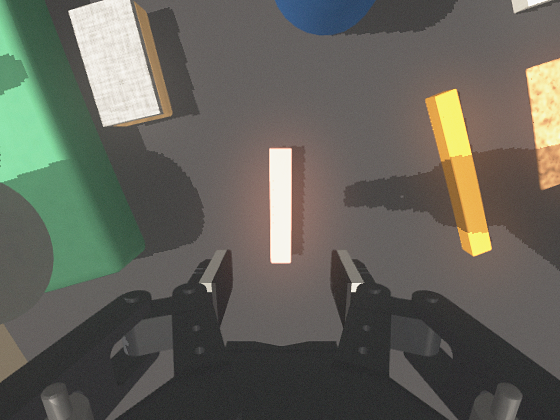

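```bash
python3 - <<'E'
from st import *
c=dict(np.load('pics/w13.npz'))
st(c,[(269,148),(292,148),(291,263),(270,263)],'f')
st(c,[(440,92),(460,89),(491,248),(473,256)],'c')
E
python3 go.py 427 387 10 -17
```

```text
f [426.7 388.6  20. ] L 110 W 20 ang -16.7
c [405.8 214.9  20. ] L 159 W 18 ang 3.5
pos [427.5 386.9 139.7] yaw -16.6 t 28.40 open 0.604 F [-0.7 -0.3  0.5] q [ 0.53   0.282  1.681 -0.     1.18   2.39 ]
slide total now-frame [-8.000e-03 -2.000e-03  2.593e+00] after-turn-frame [-0.01   0.     2.593] rot [0.0003 0.0002 0.0022]
```

Emit:
{"api": "drive_tool", "payload": {
  "deltas": [
    {"slide":[0,-0.03,0.7],"delta_rot":[0,0,0],"hand":0.5},
    {"slide":[0,0,0.7],"delta_rot":[0,0,0],"hand":0.5},
    {"slide":[0,0,0.7],"delta_rot":[0,0,0],"hand":0.5},
    {"slide":[0,0,0.35],"delta_rot":[0,0,0],"hand":0.5},
    {"slide":[0,0,0.12],"delta_rot":[0,0,0],"hand":0.5}
  ]
}}

```text
time_s: 29.02
eef_pos: [0.428, 0.3878, 0.011]
eef_rot: [0.001, 0.989, -0.146, -0.001]
wrist_force: [0.1, 0.8, 0.7]
opening: 0.502
```

Emit:
{"api": "drive_tool", "payload": {
  "deltas": [
    {"slide":[0,0,0],"delta_rot":[0,0,0],"hand":0.4},
    {"slide":[0,0,0],"delta_rot":[0,0,0],"hand":0},
    {"slide":[0,0,0],"delta_rot":[0,0,0],"hand":0},
    {"slide":[0,0,0],"delta_rot":[0,0,0],"hand":0},
    {"slide":[0,0,0],"delta_rot":[0,0,0],"hand":0}
  ]
}}

```text
time_s: 29.65
eef_pos: [0.4294, 0.3892, 0.0134]
eef_rot: [-0.001, 0.989, -0.146, 0.001]
wrist_force: [-0.4, -0.4, 6.8]
opening: 0.213
```

```bash
python3 go.py 617 102.5 110 3.6
```

```text
pos [429.4 389.2  13.4] yaw -16.8 t 29.65 open 0.213 F [-0.4 -0.4  6.8] q [ 0.532  0.474  1.724 -0.     0.941  2.396]
slide total now-frame [ 5.253  4.4   -1.93 ] after-turn-frame [ 3.385  5.958 -1.931] rot [-0.0005 -0.0007 -0.1134]
```

Emit:
{"api": "drive_tool", "payload": {
  "deltas": [
    {"slide":[0,0,-0.5],"delta_rot":[0,0,0],"hand":0},
    {"slide":[0,0,-0.9],"delta_rot":[0,0,-0.057],"hand":0},
    {"slide":[0,0,-0.5],"delta_rot":[0,0,-0.057],"hand":0},
    {"slide":[0,1,0],"delta_rot":[0,0,0],"hand":0},
    {"slide":[0,1,0],"delta_rot":[0,0,0],"hand":0}
  ]
}}

```text
time_s: 30.28
eef_pos: [0.4348, 0.2881, 0.1075]
eef_rot: [-0.0, 0.999, 0.033, 0.001]
wrist_force: [0.9, -0.6, -1.2]
opening: 0.206
```

Emit:
{"api": "drive_tool", "payload": {
  "deltas": [
    {"slide":[0,1,0],"delta_rot":[0,0,0],"hand":0},
    {"slide":[0.1,1,0],"delta_rot":[0,0,0],"hand":0},
    {"slide":[0.3,1,0],"delta_rot":[0,0,0],"hand":0},
    {"slide":[0.8,0.7,0],"delta_rot":[0,0,0],"hand":0},
    {"slide":[0.9,0.2,0],"delta_rot":[0,0,0],"hand":0}
  ]
}}

```text
time_s: 30.9
eef_pos: [0.5532, 0.0986, 0.1073]
eef_rot: [0.0, 1.0, 0.031, 0.0]
wrist_force: [-0.2, -0.1, -0.6]
opening: 0.205
```

Emit:
{"api": "drive_tool", "payload": {
  "deltas": [
    {"slide":[0.8,0.06,0],"delta_rot":[0,0,0],"hand":0},
    {"slide":[0.45,0,0],"delta_rot":[0,0,0],"hand":0},
    {"slide":[0,0,0],"delta_rot":[0,0,0],"hand":0},
    {"slide":[0,0,0],"delta_rot":[0,0,0],"hand":0},
    {"slide":[0,0,0],"delta_rot":[0,0,0],"hand":0}
  ]
}}

```text
time_s: 31.52
eef_pos: [0.6135, 0.1021, 0.1067]
eef_rot: [-0.0, 0.999, 0.032, -0.0]
wrist_force: [0.1, -0.4, -1.7]
opening: 0.21
```

```bash
python3 go.py 617 102.5 21 3.6
python3 - <<'E'
from h import *
snap('wrist','w14')
E
```

```text
pos [613.5 102.1 106.7] yaw 3.7 t 31.52 open 0.210 F [ 0.1 -0.4 -1.7] q [-0.026  0.415  1.578  0.     1.15   1.48 ]
slide total now-frame [ 0.072 -0.002  1.715] after-turn-frame [ 0.071 -0.003  1.715] rot [-0.      0.0003  0.0006]
```

View pics/w14.png

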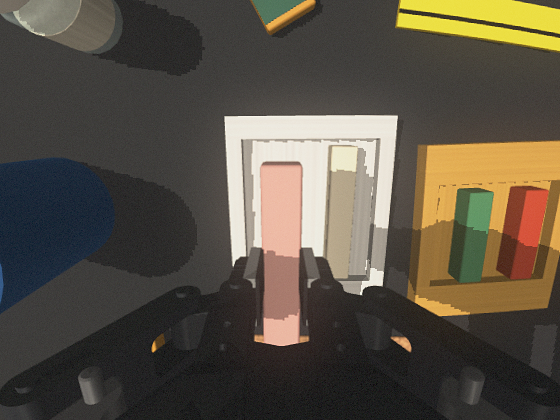

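Run:
```python
from h import *
c=dict(np.load('pics/w14.npz'))
w=onz(c,[(261,165),(302,165)],.1134)*1000
print(w.mean(0)-[613.5,102.1,0])
print(onz(c,[(242,142),(382,138)],.017)*1000)
print('cream ends',onz(c,[(331,146),(358,146),(329,277),(350,278)],.026)*1000)
```

```text
[ 52.58375263   3.86072696 113.4       ]
[[671.68206829 136.86728465  17.        ]
 [681.98225953  28.6406981   17.        ]]
cream ends [[673.40155175  69.20710257  26.        ]
 [674.8094373   48.94495627  26.        ]
 [565.73752002  59.0900609   26.        ]
 [565.85896     41.14572825  26.        ]]
```

Emit:
{"api": "drive_tool", "payload": {
  "deltas": [
    {"slide":[0.07,0,0.3],"delta_rot":[0,0,0],"hand":0},
    {"slide":[0,0,0.6],"delta_rot":[0,0,0],"hand":0},
    {"slide":[0,0,0.5],"delta_rot":[0,0,0],"hand":0},
    {"slide":[0,0,0.2],"delta_rot":[0,0,0],"hand":0},
    {"slide":[0,0,0.1],"delta_rot":[0,0,0],"hand":0}
  ]
}}

```text
time_s: 32.2
eef_pos: [0.6178, 0.1022, 0.021]
eef_rot: [-0.0, 0.999, 0.032, -0.0]
wrist_force: [-0.4, 0.2, -1.3]
opening: 0.208
```

Emit:
{"api": "drive_tool", "payload": {
  "deltas": [
    {"slide":[0,0,0.02],"delta_rot":[0,0,0],"hand":0},
    {"slide":[0,0,0],"delta_rot":[0,0,0],"hand":0},
    {"slide":[0,0,0],"delta_rot":[0,0,0],"hand":0},
    {"slide":[0,0,0],"delta_rot":[0,0,0],"hand":0.3},
    {"slide":[0,0,0],"delta_rot":[0,0,0],"hand":0.32}
  ]
}}

```text
time_s: 32.83
eef_pos: [0.6185, 0.1021, 0.0212]
eef_rot: [0.0, 0.999, 0.032, 0.0]
wrist_force: [-0.8, 0.9, 0.1]
opening: 0.323
```

Emit:
{"api": "drive_tool", "payload": {
  "deltas": [
    {"slide":[0,0,0],"delta_rot":[0,0,0],"hand":0.32},
    {"slide":[0,0,-0.5],"delta_rot":[0,0,0],"hand":0.32},
    {"slide":[0,0,-0.9],"delta_rot":[0,0,0],"hand":0.32},
    {"slide":[0,0,-1],"delta_rot":[0,0,0],"hand":0.6},
    {"slide":[0,0,0],"delta_rot":[0,0,0],"hand":0.6}
  ]
}}

```text
time_s: 33.45
eef_pos: [0.6217, 0.1021, 0.1464]
eef_rot: [0.0, 0.999, 0.032, 0.005]
wrist_force: [1.3, 0.3, -0.3]
opening: 0.599
```

```bash
python3 go.py 455 218 140 4
python3 - <<'E'
from h import *
snap('wrist','w15')
E
```

```text
pos [621.7 102.1 146.4] yaw 3.7 t 33.45 open 0.599 F [ 1.3  0.3 -0.3] q [-0.025  0.376  1.542  0.     1.213  1.481]
slide total now-frame [-3.178 -2.528  0.095] after-turn-frame [-3.164 -2.544  0.128] rot [ 0.0003 -0.0031 -0.0017]
```

View pics/w15.png

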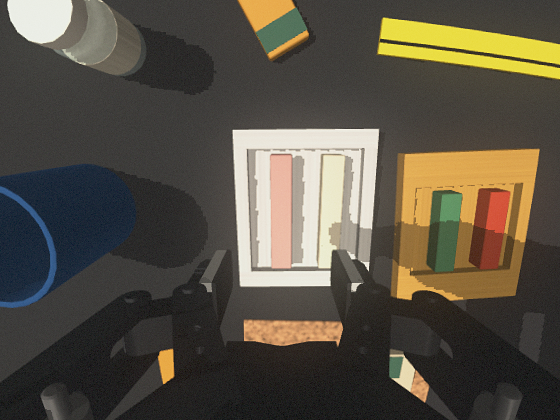

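```bash
cat > kin.py <<'E'
import numpy as np
from scipy.optimize import least_squares
D=[([-1.37328,.18140,1.60776,0,1.35383],[225.9,-528.3,230.6]),
([-.544,.147,1.646,0,1.349],[529.3,-182.7,231.2]),
([-.352,.526,1.618,0,.994],[610.2,-98.6,22.3]),
([-.232,-.015,2.063,0,1.093],[427.4,20.1,120.4]),
([-.745,.031,1.986,0,1.128],[403.1,-211.7,133.4]),
([-.743,.285,2.019,0,.836],[410.3,-217.2,7.3]),
([.394,.381,1.876,0,.882],[423.8,303.6,9.3]),
([.532,.474,1.724,0,.941],[429.4,389.2,13.4]),
([-.363,.549,1.602,0,.99],[614.1,-107.3,14.6]),
([.531,.283,1.681,0,1.18],[427.2,387.3,139.5])]
def f(p):
    a1,h,L2,L3,d=p; e=[]
    for q,x in D:
        s=q[1]+q[2]; r=a1+L2*np.sin(q[1])+L3*np.sin(s); z=h+L2*np.cos(q[1])+L3*np.cos(s)
        e+= [r*np.cos(q[0])-d*np.sin(q[0])-x[0], r*np.sin(q[0])+d*np.cos(q[0])-x[1], z-x[2]]
    return e
s=least_squares(f,[0,100,400,400,100]); print(s.x.round(1),np.abs(s.fun).max())
E
python3 kin.py
```

```text
[-25.  -46.3 400.3 509.4 117.7] 17.456640642699995
```

```bash
cat >> kin.py <<'E'
def f(p):
    a1,h,L2,L3,d,e2,e3=p; e=[]
    for q,x in D:
        s=q[1]+q[2]; r=a1+L2*np.sin(q[1]+e2)+L3*np.sin(s+e3); z=h+L2*np.cos(q[1]+e2)+L3*np.cos(s+e3)
        e+= [r*np.cos(q[0])-d*np.sin(q[0])-x[0], r*np.sin(q[0])+d*np.cos(q[0])-x[1], z-x[2]]
    return e
s=least_squares(f,[0,0,400,400,100,0,0]); print(s.x.round(3),np.array(s.fun).reshape(-1,3).round(1))
E
python3 kin.py
```

```text
[-25.  -46.3 400.3 509.4 117.7] 17.456640642699995
[ 1.28000e-01 -8.55600e+00  4.39581e+02  5.20138e+02  1.17703e+02
  0.00000e+00  1.62000e-01] [[-0.1 -0.1 -0. ]
 [-0.5  0.4 -0. ]
 [-0.2 -0.1  0.3]
 [-0.4 -0.   0.2]
 [ 0.6 -0.5  0.1]
 [-0.   0.1 -0. ]
 [-0.3 -0.1 -0.1]
 [-0.3 -0.1 -0.2]
 [ 0.6 -0.3  0.1]
 [ 0.3  0.3 -0.3]]
```

Emit:
{"api": "drive_tool", "payload": {
  "deltas": [
    {"slide":[-0.4,0,-0.9],"delta_rot":[0,0,0],"hand":0.6},
    {"slide":[-0.4,0,-0.9],"delta_rot":[0,0,0],"hand":0.6},
    {"slide":[-0.4,0,-0.9],"delta_rot":[0,0,0],"hand":0.6},
    {"slide":[-0.4,0,-0.9],"delta_rot":[0,0,0],"hand":0.6},
    {"slide":[-0.4,0,0],"delta_rot":[0,0,0],"hand":0.6}
  ]
}}

```text
time_s: 34.12
eef_pos: [0.5191, 0.0956, 0.3236]
eef_rot: [0.0, 0.999, 0.032, 0.003]
wrist_force: [-1.0, 0.6, -0.5]
opening: 0.599
```

Emit:
{"api": "drive_tool", "payload": {
  "deltas": [
    {"slide":[0,0,0],"delta_rot":[0.05,0,0],"hand":0.6},
    {"slide":[0,0,0],"delta_rot":[0.05,0,0],"hand":0.6},
    {"slide":[0,0,0],"delta_rot":[0.05,0,0],"hand":0.6},
    {"slide":[0,0,0],"delta_rot":[0,0,0],"hand":0.6},
    {"slide":[0,0,0],"delta_rot":[0,0,0],"hand":0.6}
  ]
}}

```text
time_s: 34.75
eef_pos: [0.5181, 0.0957, 0.3199]
eef_rot: [-0.233, 0.972, 0.031, -0.008]
wrist_force: [-0.3, -0.2, 0.8]
opening: 0.599
```

```bash
python3 -c "
from h import *
o=ctrl.get_obs();print(o['q'].tolist(),o['eef_pos'].tolist(),o['eef_rot'].tolist())"
```

```text
[-0.315458999908427, 0.037363899558832764, 1.6544645242536087, 0.4341826314662181, 1.6310555621353582, 1.1781820189043464] [0.5181039515024093, 0.09568636115562126, 0.31994639291590743] [-0.23258459945839383, 0.972047747280881, 0.030969132838891383, -0.00827610488999959]
```

Emit:
{"api": "drive_tool", "payload": {
  "deltas": [
    {"slide":[0,0,0],"delta_rot":[0.05,0,0],"hand":0.6},
    {"slide":[0,0,0],"delta_rot":[0.05,0,0],"hand":0.6},
    {"slide":[0,0,0],"delta_rot":[0.05,0,0],"hand":0.6},
    {"slide":[0,0,0],"delta_rot":[0,0,0],"hand":0.6},
    {"slide":[0,0,0],"delta_rot":[0,0,0],"hand":0.6}
  ]
}}

```text
time_s: 35.38
eef_pos: [0.5184, 0.0965, 0.3212]
eef_rot: [-0.452, 0.891, 0.03, -0.015]
wrist_force: [-1.0, 0.5, -0.5]
opening: 0.601
```

```bash
python3 -c "
from h import *
o=ctrl.get_obs();print(o['q'].tolist(),o['eef_pos'].tolist(),o['eef_rot'].tolist())"
```

```text
[-0.5032247267565121, 0.1845643557716865, 1.6879713411183397, 0.7753734624653154, 1.8126112956749114, 0.9756953255192758] [0.518430396988942, 0.09647499496977054, 0.3211857732443746] [-0.45203724448548566, 0.89138466540442, 0.02963996915420182, -0.014737031870674842]
```

Emit:
{"api": "drive_tool", "payload": {
  "deltas": [
    {"slide":[0,0,0],"delta_rot":[0.05,0,0],"hand":0.6},
    {"slide":[0,0,0],"delta_rot":[0.05,0,0],"hand":0.6},
    {"slide":[0,0,0],"delta_rot":[0.05,0,0],"hand":0.6},
    {"slide":[0,0,0],"delta_rot":[0,0,0],"hand":0.6},
    {"slide":[0,0,0],"delta_rot":[0,0,0],"hand":0.6}
  ]
}}

```text
time_s: 36.0
eef_pos: [0.5186, 0.0963, 0.3217]
eef_rot: [-0.647, 0.762, 0.026, -0.021]
wrist_force: [-0.1, 0.1, 0.8]
opening: 0.602
```

```bash
cat > kin2.py <<'E'
from kin import D
import numpy as np
from scipy.optimize import least_squares
from scipy.spatial.transform import Rotation as Ro
from h import ctrl
o=ctrl.get_obs()
N=[([-0.315458999908427, 0.037363899558832764, 1.6544645242536087, 0.4341826314662181, 1.6310555621353582, 1.1781820189043464], [518.104,95.686,319.946]),
([-0.5032247267565121, 0.1845643557716865, 1.6879713411183397, 0.7753734624653154, 1.8126112956749114, 0.9756953255192758],[518.43,96.47,321.19])]
QR=[[-0.23258459945839383, 0.972047747280881, 0.030969132838891383, -0.00827610488999959],[-0.45203724448548566, 0.89138466540442, 0.02963996915420182, -0.014737031870674842]]
X=[-0.8014,0,0]
try:
    E=eval(open('extra.txt').read())
except Exception:
    E=[o['q'].tolist(),(o['eef_pos']*1000).tolist(),o['eef_rot'].tolist()]; open('extra.txt','w').write(repr(E))
N.append((E[0],E[1])); QR.append(E[2])
rz=lambda a:Ro.from_euler('z',a); ry=lambda a:Ro.from_euler('y',a)
def fk(p,q):
    d1,H,L2,aE,F,dW,aW,T=p
    R1=rz(q[0]); Rs=ry(q[1]+q[2]); 
    v=np.array([0,d1,H])+ry(q[1]).apply([0,0,L2])+Rs.apply(np.array([aE,0,F])+rz(q[3]).apply(np.array([aW,dW,0])+ry(q[4]).apply([0,0,T])))
    pos=R1.apply(v)
    R=R1*Rs*rz(q[3])*ry(q[4])*rz(q[5] if len(q)>5 else 0)
    return pos,R
A=D+N
def f(p): return np.concatenate([fk(p,q)[0]-x for q,x in A])
s=least_squares(f,[60,150,440,0,513,60,80,160]); P=s.x
if __name__=='__main__':
    print(E)
    print(P.round(1)); print(s.fun.reshape(-1,3).round(1))
    for (q,x),k in zip(N,QR):
        R=fk(P,q)[1]; M=Ro.from_quat([k[1],k[2],k[3],k[0]])
        print((R.inv()*M).as_euler('zyx',degrees=True).round(2))
E
python3 kin2.py
```

```text
[-25.  -46.3 400.3 509.4 117.7] 17.456640642699995
[ 1.28000e-01 -8.55600e+00  4.39581e+02  5.20138e+02  1.17703e+02
  0.00000e+00  1.62000e-01] [[-0.1 -0.1 -0. ]
 [-0.5  0.4 -0. ]
 [-0.2 -0.1  0.3]
 [-0.4 -0.   0.2]
 [ 0.6 -0.5  0.1]
 [-0.   0.1 -0. ]
 [-0.3 -0.1 -0.1]
 [-0.3 -0.1 -0.2]
 [ 0.6 -0.3  0.1]
 [ 0.3  0.3 -0.3]]
[[-0.5875003054164917, 0.4121856580796179, 1.7081129496756233, 1.048189441508676, 2.012258983581069, 0.8441585951167965], [518.6432374204473, 96.31539788910491, 321.71383598071117], [-0.6470836582047286, 0.7616942726110291, 0.025990267146397447, -0.020714255226784946]]
[ 1.179e+02  3.136e+02  4.381e+02  8.540e+01  5.146e+02 -1.000e-01
 -0.000e+00  3.190e+02]
[[-0.1 -0.1  0.1]
 [-0.2  0.2  0.1]
 [ 0.3 -0.2  0.3]
 [ 0.1 -0.2  0. ]
 [ 0.   0.  -0. ]
 [-0.1  0.2 -0.1]
 [-0.1  0.  -0.1]
 [-0.2  0.  -0.2]
 [ 0.2 -0.1  0.2]
 [-0.3 -0.1 -0.3]
 [ 0.1 -0.1  0. ]
 [ 0.  -0.  -0. ]
 [-0.   0.   0. ]]
[90.  0.  0.]
[90.  0.  0.]
[90.  0.  0.]
```

```bash
cat > ik.py <<'E'
import io,contextlib
with contextlib.redirect_stdout(io.StringIO()):
    from kin2 import *
lo=np.array([-2.99,-.89,.3,-1.14,0,-3.12]);hi=np.array([2.99,2.07,2.58,4.28,2.63,3.12])
def Rt(phi,tilt):
    a=np.radians(phi);R=Ro.from_matrix(np.c_[[np.cos(a),np.sin(a),0],[np.sin(a),-np.cos(a),0],[0,0,-1]])
    return R*Ro.from_euler('y',tilt,degrees=True)
def ik(pos,R,q0):
    g=lambda q:np.r_[(fk(P,q)[0]-pos)/100,(( fk(P,q)[1]*Ro.from_euler('z',90,degrees=True)).inv()*R).as_rotvec()]
    s=least_squares(g,np.clip(q0,lo+.01,hi-.01),bounds=(lo,hi)); return s.x,np.abs(s.fun).max()
E
python3 - <<'E'
from ik import *
for phi in (40,60,75,90,105):
    q=np.array([.2,.4,1.6,.0,1.15,1.5-np.radians(phi)+.3])
    for tilt,z in ((0,260),(20,260),(40,260),(60,260),(75,260),(90,260),(90,220),(90,180),(90,145)):
        d=Rt(phi,tilt).apply([0,0,1])
        q,e=ik(np.array([603,297,z])+3*d,Rt(phi,tilt),q)
        print(phi,tilt,z,q.round(2),'%.4f'%e)
E
```

```text
40 0 260 [0.28 0.38 1.31 0.   1.45 1.15] 0.0000
40 20 260 [0.2  0.16 1.62 0.19 1.06 1.01] 0.0000
40 40 260 [0.11 0.01 1.89 0.58 0.71 0.64] 0.0000
40 60 260 [ 0.01 -0.02  2.12  1.4   0.59 -0.19] 0.0000
40 75 260 [-0.05  0.09  2.21  1.98  0.79 -0.79] 0.0000
40 90 260 [-0.07  0.3   2.23  2.28  1.15 -1.12] 0.0000
40 90 220 [-0.07  0.43  2.21  2.31  1.22 -1.21] 0.0000
40 90 180 [-0.07  0.55  2.18  2.33  1.28 -1.28] 0.0000
40 90 145 [-0.07  0.66  2.15  2.35  1.34 -1.34] 0.0000
60 0 260 [0.28 0.38 1.31 0.   1.45 0.81] 0.0000
60 20 260 [0.15 0.2  1.57 0.29 1.16 0.59] 0.0000
60 40 260 [0.01 0.1  1.8  0.73 0.98 0.19] 0.0000
60 60 260 [-0.13  0.12  1.97  1.25  1.   -0.32] 0.0000
60 75 260 [-0.19  0.23  2.05  1.58  1.15 -0.66] 0.0000
60 90 260 [-0.22  0.41  2.06  1.81  1.38 -0.92] 0.0000
60 90 220 [-0.22  0.51  2.04  1.83  1.4  -1.  ] 0.0000
60 90 180 [-0.22  0.62  2.02  1.84  1.42 -1.08] 0.0000
60 90 145 [-0.22  0.71  1.99  1.85  1.44 -1.14] 0.0000
75 0 260 [0.28 0.38 1.31 0.   1.45 0.54] 0.0000
75 20 260 [0.13 0.24 1.52 0.34 1.26 0.3 ] 0.0000
75 40 260 [-0.03  0.19  1.69  0.74  1.18 -0.04] 0.0
[... 612 characters left out ...]
  0.64  1.65  1.42  1.74 -0.74] 0.0000
90 90 220 [-0.23  0.72  1.64  1.41  1.73 -0.8 ] 0.0000
90 90 180 [-0.23  0.79  1.62  1.4   1.72 -0.85] 0.0000
90 90 145 [-0.23  0.86  1.59  1.39  1.71 -0.9 ] 0.0000
105 0 260 [0.28 0.38 1.31 0.   1.45 0.02] 0.0000
105 20 260 [ 0.12  0.36  1.37  0.35  1.47 -0.19] 0.0000
105 40 260 [-0.03  0.41  1.41  0.66  1.55 -0.38] 0.0000
105 60 260 [-0.13  0.53  1.43  0.94  1.69 -0.53] 0.0000
105 75 260 [-0.17  0.64  1.43  1.12  1.8  -0.61] 0.0000
105 90 260 [-0.18  0.77  1.42  1.3   1.93 -0.67] 0.0000
105 90 220 [-0.18  0.84  1.41  1.28  1.92 -0.72] 0.0000
105 90 180 [-0.18  0.91  1.39  1.26  1.9  -0.77] 0.0000
105 90 145 [-0.18  0.97  1.36  1.25  1.89 -0.81] 0.0000
```

Emit:
{"api": "drive_tool", "payload": {
  "deltas": [
    {"slide":[0,0,0],"delta_rot":[-0.05,0,0],"hand":0.6},
    {"slide":[0,0,0],"delta_rot":[-0.05,0,0],"hand":0.6},
    {"slide":[0,0,0],"delta_rot":[-0.05,0,0],"hand":0.6},
    {"slide":[0,0,0],"delta_rot":[-0.05,0,0],"hand":0.6},
    {"slide":[0,0,0],"delta_rot":[-0.05,0,0],"hand":0.6}
  ]
}}

```text
time_s: 36.62
eef_pos: [0.5191, 0.0954, 0.324]
eef_rot: [-0.304, 0.952, 0.032, -0.006]
wrist_force: [-0.3, 0.4, 0.0]
opening: 0.598
```

Emit:
{"api": "drive_tool", "payload": {
  "deltas": [
    {"slide":[0,0,0],"delta_rot":[-0.05,0,0],"hand":0.6},
    {"slide":[0,0,0],"delta_rot":[-0.05,0,0],"hand":0.6},
    {"slide":[0,0,0],"delta_rot":[-0.05,0,0],"hand":0.6},
    {"slide":[0,0,0],"delta_rot":[-0.05,0,0],"hand":0.6},
    {"slide":[0,0,0],"delta_rot":[0,0,0],"hand":0.6}
  ]
}}

```text
time_s: 37.25
eef_pos: [0.5187, 0.0985, 0.3245]
eef_rot: [0.001, 0.999, 0.035, 0.004]
wrist_force: [0.2, -0.1, 0.0]
opening: 0.6
```

```bash
python3 go.py 430 217 150 4
```

```text
pos [518.7  98.5 324.5] yaw 4.0 t 37.25 open 0.600 F [ 0.2 -0.1  0. ] q [-3.700e-02  5.000e-03  1.611e+00 -1.000e-03  1.519e+00  1.464e+00]
slide total now-frame [-1.629 -2.495  3.473] after-turn-frame [-1.603 -2.489  3.489] rot [ 0.0005 -0.0024  0.0001]
```

Emit:
{"api": "drive_tool", "payload": {
  "deltas": [
    {"slide":[-0.4,-0.62,0.85],"delta_rot":[0,-0.002,0],"hand":0.6},
    {"slide":[-0.4,-0.62,0.85],"delta_rot":[0,0,0],"hand":0.6},
    {"slide":[-0.4,-0.62,0.85],"delta_rot":[0,0,0],"hand":0.6},
    {"slide":[-0.4,-0.62,0.85],"delta_rot":[0,0,0],"hand":0.6},
    {"slide":[0,0,0],"delta_rot":[0,0,0],"hand":0.6}
  ]
}}

```text
time_s: 37.88
eef_pos: [0.4263, 0.2148, 0.1489]
eef_rot: [-0.0, 0.999, 0.033, -0.006]
wrist_force: [-0.1, -0.1, 0.3]
opening: 0.596
```

```bash
python3 go.py 468 219 5 4
python3 - <<'E'
from h import *
snap('wrist','w16');snap('top','t16')
E
```

```text
pos [426.3 214.8 148.9] yaw 3.8 t 37.88 open 0.596 F [-0.1 -0.1  0.3] q [0.216 0.064 1.916 0.003 1.173 1.719]
slide total now-frame [ 0.871 -0.026  2.868] after-turn-frame [ 0.838 -0.026  2.878] rot [-0.0003  0.0037 -0.0011]
```

View pics/w16.png

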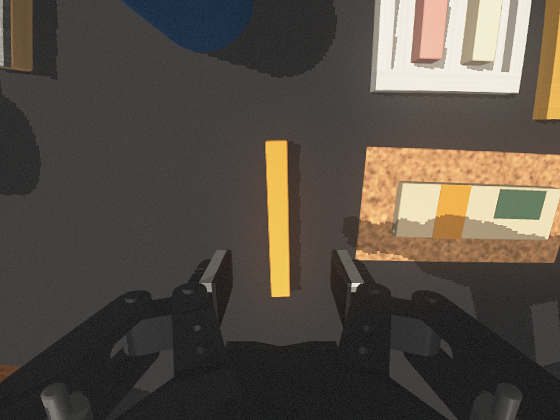

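View pics/t16.png

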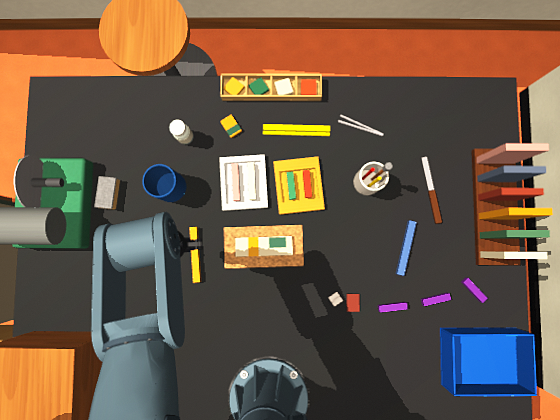

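```bash
python3 - <<'E'
from st import *
c=dict(np.load('pics/w16.npz'))
st(c,[(265,141),(287,140),(290,297),(271,297)],'c')
E
python3 go.py 468 219 5 5
```

```text
c [405.2 216.7  20. ] L 160 W 20 ang 5.2
pos [430.7 214.1 152.4] yaw 3.7 t 37.98 open 0.603 F [ 0.4 -0.1  0.2] q [0.213 0.062 1.91  0.002 1.174 1.718]
slide total now-frame [ 0.764 -0.047  2.945] after-turn-frame [ 0.753 -0.033  2.948] rot [-0.0003  0.0013 -0.0072]
```

Emit:
{"api": "drive_tool", "payload": {
  "deltas": [
    {"slide":[0.735,-0.117,0.5],"delta_rot":[0,0,-0.008],"hand":0.6},
    {"slide":[0,0,0.8],"delta_rot":[0,0.0015,0],"hand":0.5},
    {"slide":[0,0,0.8],"delta_rot":[0,0,0],"hand":0.5},
    {"slide":[0,0,0.6],"delta_rot":[0,0,0],"hand":0.5},
    {"slide":[0,0,0.2],"delta_rot":[0,0,0],"hand":0.5}
  ]
}}

```text
time_s: 38.6
eef_pos: [0.4669, 0.2214, 0.0061]
eef_rot: [-0.0, 0.999, 0.044, -0.0]
wrist_force: [0.8, -0.5, 0.4]
opening: 0.501
```

Emit:
{"api": "drive_tool", "payload": {
  "deltas": [
    {"slide":[0,0,0.04],"delta_rot":[0,0,0],"hand":0.5},
    {"slide":[0,0,0],"delta_rot":[0,0,0],"hand":0.4},
    {"slide":[0,0,0],"delta_rot":[0,0,0],"hand":0},
    {"slide":[0,0,0],"delta_rot":[0,0,0],"hand":0},
    {"slide":[0,0,0],"delta_rot":[0,0,0],"hand":0}
  ]
}}

```text
time_s: 39.22
eef_pos: [0.4669, 0.2227, 0.0056]
eef_rot: [-0.0, 0.999, 0.045, 0.001]
wrist_force: [-0.2, -1.5, 6.2]
opening: 0.218
```

```bash
python3 go.py 500 200 300 75
```

```text
pos [466.9 222.7   5.6] yaw 5.2 t 39.23 open 0.218 F [-0.2 -1.5  6.2] q [0.215 0.382 1.885 0.    0.873 1.696]
slide total now-frame [ 0.627  0.51  -5.887] after-turn-frame [-0.267  0.757 -5.888] rot [ 2.00e-04 -5.00e-04 -3.88e-01]
```

Emit:
{"api": "drive_tool", "payload": {
  "deltas": [
    {"slide":[0,0,-0.4],"delta_rot":[0,0,0],"hand":0},
    {"slide":[0,0,-0.7],"delta_rot":[0,0,0],"hand":0},
    {"slide":[0,0,-0.8],"delta_rot":[0,0,-0.03],"hand":0},
    {"slide":[0,0,-0.8],"delta_rot":[0,0,-0.05],"hand":0},
    {"slide":[0,0,-0.8],"delta_rot":[0,0,-0.05],"hand":0}
  ]
}}

```text
time_s: 39.85
eef_pos: [0.4654, 0.2225, 0.1806]
eef_rot: [-0.0, 0.968, 0.249, -0.0]
wrist_force: [-0.5, 0.6, -3.0]
opening: 0.217
```

Emit:
{"api": "drive_tool", "payload": {
  "deltas": [
    {"slide":[0,0,-0.8],"delta_rot":[0,0,-0.05],"hand":0},
    {"slide":[0,0,-0.8],"delta_rot":[0,0,-0.05],"hand":0},
    {"slide":[0,0,-0.4],"delta_rot":[0,0,-0.05],"hand":0},
    {"slide":[0,0,0],"delta_rot":[0,0,-0.05],"hand":0},
    {"slide":[0,0,0],"delta_rot":[0,0,-0.05],"hand":0}
  ]
}}

```text
time_s: 40.48
eef_pos: [0.4657, 0.2226, 0.2796]
eef_rot: [-0.0, 0.799, 0.601, -0.0]
wrist_force: [-0.6, -0.8, -2.5]
opening: 0.216
```

```bash
python3 go.py 500 200 300 75
python3 - <<'E'
from h import *
snap('wrist','w17');snap('scene','s17')
E
```

```text
pos [465.7 222.6 279.6] yaw 73.9 t 40.48 open 0.216 F [-0.6 -0.8 -2.5] q [2.150e-01 9.000e-03 1.695e+00 1.000e-03 1.438e+00 4.970e-01]
slide total now-frame [-0.242  0.785 -0.408] after-turn-frame [-0.258  0.78  -0.408] rot [-0.0002 -0.0001 -0.0064]
```

View pics/w17.png

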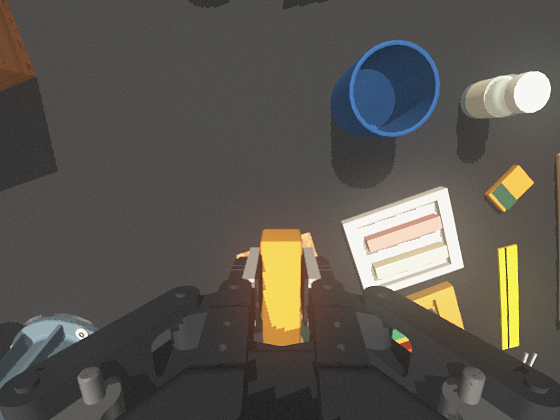

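View pics/s17.png

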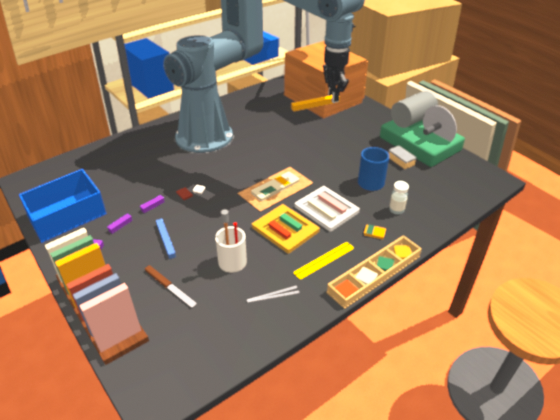

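Run:
```python
from h import *
c=dict(np.load('pics/w17.npz'))
print(onz(c,[(395,88)],.115))
c=dict(np.load('pics/t16.npz'))
im=c['frame'][:,:,::-1]
cv2.imwrite('pics/c16.png',cv2.resize(im[150:220,130:220],None,fx=6,fy=6,interpolation=cv2.INTER_CUBIC))
```

```text
[[0.60514364 0.29815356 0.115     ]]
```

Emit:
{"api": "drive_tool", "payload": {
  "deltas": [
    {"slide":[0,0,0],"delta_rot":[0,0.05,0],"hand":0},
    {"slide":[0,0,0],"delta_rot":[0,0.05,0],"hand":0},
    {"slide":[0,0,0],"delta_rot":[0,0.05,0],"hand":0},
    {"slide":[0,0,0],"delta_rot":[0,0.05,0],"hand":0},
    {"slide":[0,0,0],"delta_rot":[0,0.05,0],"hand":0}
  ]
}}

```text
time_s: 41.2
eef_pos: [0.4659, 0.2221, 0.2796]
eef_rot: [-0.23, 0.74, 0.551, 0.308]
wrist_force: [-0.8, -1.0, -3.5]
opening: 0.214
```

Emit:
{"api": "drive_tool", "payload": {
  "deltas": [
    {"slide":[0,0,0],"delta_rot":[0,0.05,0],"hand":0},
    {"slide":[0,0,0],"delta_rot":[0,0.05,0],"hand":0},
    {"slide":[0,0,0],"delta_rot":[0,0.05,0],"hand":0},
    {"slide":[0,0,0],"delta_rot":[0,0.05,0],"hand":0},
    {"slide":[0,0,0],"delta_rot":[0,0.05,0],"hand":0}
  ]
}}

```text
time_s: 41.82
eef_pos: [0.4664, 0.2216, 0.2792]
eef_rot: [-0.424, 0.567, 0.421, 0.567]
wrist_force: [0.2, 0.2, -1.9]
opening: 0.217
```

```bash
cat > tilt.py <<'E'
from h import *
from scipy.spatial.transform import Rotation as Ro
import sys
def rep(t):
    o=ctrl.get_obs(); q=o['eef_rot']; R=Ro.from_quat([q[1],q[2],q[3],q[0]]).as_matrix(); p=o['eef_pos']*1000
    print('pos',p.round(1),'t %.2f'%o['time_s'],'open %.3f'%o['opening'],'F',o['wrist_force'].round(1),'q',o['q'].round(2))
    print('toolx',R[:,0].round(3),'tooly',R[:,1].round(3),'toolz',R[:,2].round(3))
    print('to target slide',((R.T@(np.array(t)-p))/50).round(3))
    return p,R
if __name__=='__main__': rep(list(map(float,sys.argv[1:4])))
E
python3 tilt.py 603 297 280
python3 - <<'E'
from h import *
snap('scene','s18');snap('wrist','w18')
E
```

```text
pos [466.4 221.6 279.2] t 41.83 open 0.217 F [ 0.2  0.2 -1.9] q [-0.53  0.27  2.21  1.38  1.72 -0.92]
toolx [ 0.002 -0.004  1.   ] tooly [ 0.958 -0.285 -0.003] toolz [0.285 0.958 0.003]
to target slide [0.017 2.189 2.224]
```

View pics/s18.png

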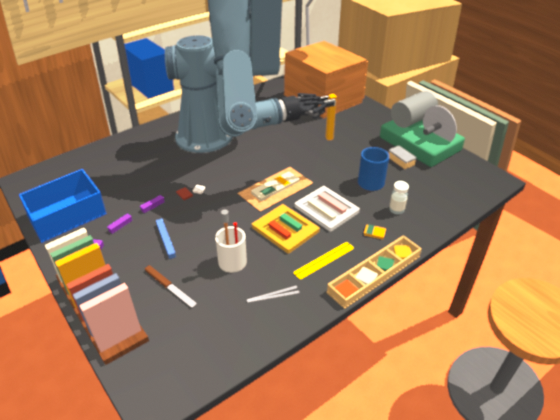

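View pics/w18.png

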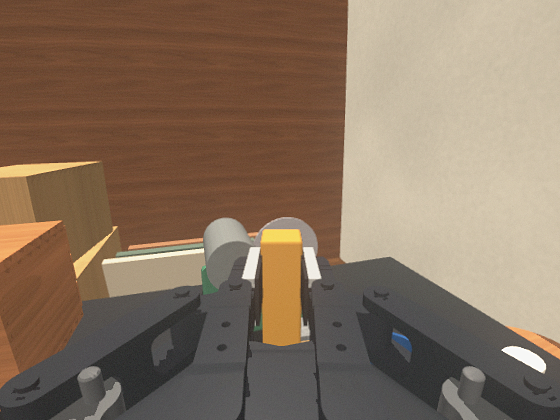

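Emit:
{"api": "drive_tool", "payload": {
  "deltas": [
    {"slide":[0,0.551,0.632],"delta_rot":[0,0,0],"hand":0},
    {"slide":[0,0.551,0.632],"delta_rot":[0,0,0],"hand":0},
    {"slide":[0,0.551,0.632],"delta_rot":[0,0,0],"hand":0},
    {"slide":[0,0.551,0.632],"delta_rot":[0,0,0],"hand":0},
    {"slide":[0,0,0],"delta_rot":[0,0,0],"hand":0}
  ]
}}

```text
time_s: 42.55
eef_pos: [0.6086, 0.3142, 0.2813]
eef_rot: [-0.423, 0.566, 0.425, 0.565]
wrist_force: [-0.8, 0.1, -2.3]
opening: 0.213
```

```bash
python3 tilt.py 608.1 311.3 150
python3 - <<'E'
from h import *
c=snap('top','t19');im=c['frame'][:,:,::-1]
cv2.imwrite('pics/c19.png',cv2.resize(im[130:230,110:260],None,fx=5,fy=5,interpolation=cv2.INTER_CUBIC))
c=snap('scene','s19');im=c['frame'][:,:,::-1]
cv2.imwrite('pics/c19s.png',cv2.resize(im[70:230,270:450],None,fx=3.5,fy=3.5,interpolation=cv2.INTER_CUBIC))
E
```

```text
pos [608.6 314.2 281.3] t 42.55 open 0.213 F [-0.8  0.1 -2.3] q [-0.21  0.47  1.88  1.62  1.52 -0.78]
toolx [-0.001  0.003  1.   ] tooly [ 0.96  -0.281  0.002] toolz [ 0.281  0.96  -0.003]
to target slide [-2.627e+00  1.000e-03 -5.100e-02]
```

View pics/c19.png

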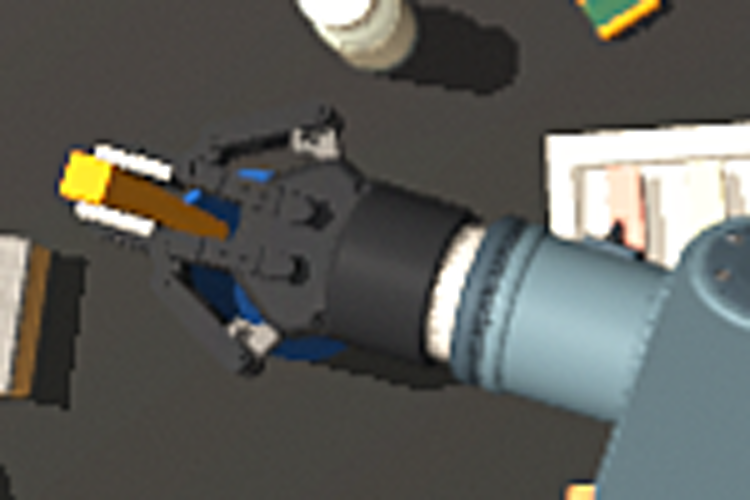

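View pics/c19s.png

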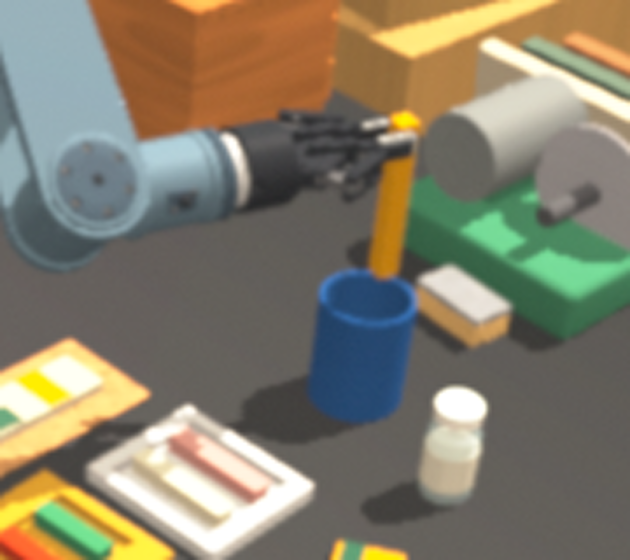

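Emit:
{"api": "drive_tool", "payload": {
  "deltas": [
    {"slide":[-0.5,0,-0.05],"delta_rot":[0,0,0],"hand":0},
    {"slide":[-0.4,0,0],"delta_rot":[0,0,0],"hand":0},
    {"slide":[-0.4,0,0],"delta_rot":[0,0,0],"hand":0},
    {"slide":[0,0,0],"delta_rot":[0,0,0],"hand":0},
    {"slide":[0,0,0],"delta_rot":[0,0,0],"hand":0}
  ]
}}

```text
time_s: 43.28
eef_pos: [0.6067, 0.3096, 0.2149]
eef_rot: [-0.423, 0.567, 0.423, 0.566]
wrist_force: [-0.6, 0.1, -1.1]
opening: 0.214
```

```bash
python3 tilt.py 608.1 311.3 150
python3 - <<'E'
from h import *
c=snap('scene','s20');im=c['frame'][:,:,::-1]
cv2.imwrite('pics/c20s.png',cv2.resize(im[70:230,270:450],None,fx=3.5,fy=3.5,interpolation=cv2.INTER_CUBIC))
E
```

```text
pos [606.7 309.6 214.9] t 43.27 open 0.214 F [-0.6  0.1 -1.1] q [-0.22  0.61  1.86  1.62  1.53 -0.9 ]
toolx [0.001 0.    1.   ] tooly [ 0.959 -0.284 -0.001] toolz [ 0.284  0.959 -0.   ]
to target slide [-1.298  0.018  0.041]
```

View pics/c20s.png

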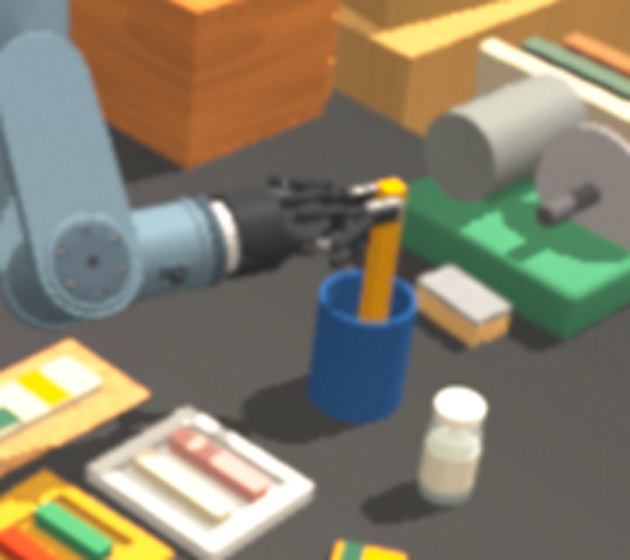

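Emit:
{"api": "drive_tool", "payload": {
  "deltas": [
    {"slide":[-0.4,0,0.04],"delta_rot":[0,0,0],"hand":0},
    {"slide":[-0.4,0,0],"delta_rot":[0,0,0],"hand":0},
    {"slide":[-0.3,0,0],"delta_rot":[0,0,0],"hand":0},
    {"slide":[-0.08,0,0],"delta_rot":[0,0,0],"hand":0},
    {"slide":[0,0,0],"delta_rot":[0,0,0],"hand":0}
  ]
}}

```text
time_s: 43.95
eef_pos: [0.6072, 0.3118, 0.155]
eef_rot: [-0.424, 0.567, 0.423, 0.566]
wrist_force: [0.6, -1.2, -2.2]
opening: 0.216
```

```bash
python3 tilt.py 608.1 311.3 150
python3 - <<'E'
from h import *
c=snap('scene','s21');im=c['frame'][:,:,::-1]
cv2.imwrite('pics/c21s.png',cv2.resize(im[70:230,240:450],None,fx=3.5,fy=3.5,interpolation=cv2.INTER_CUBIC))
E
```

```text
pos [607.2 311.8 155. ] t 43.95 open 0.216 F [ 0.6 -1.2 -2.2] q [-0.22  0.75  1.82  1.63  1.53 -1.  ]
toolx [ 0.001 -0.     1.   ] tooly [ 0.959 -0.283 -0.001] toolz [ 0.283  0.959 -0.   ]
to target slide [-0.101  0.02  -0.006]
```

View pics/c21s.png

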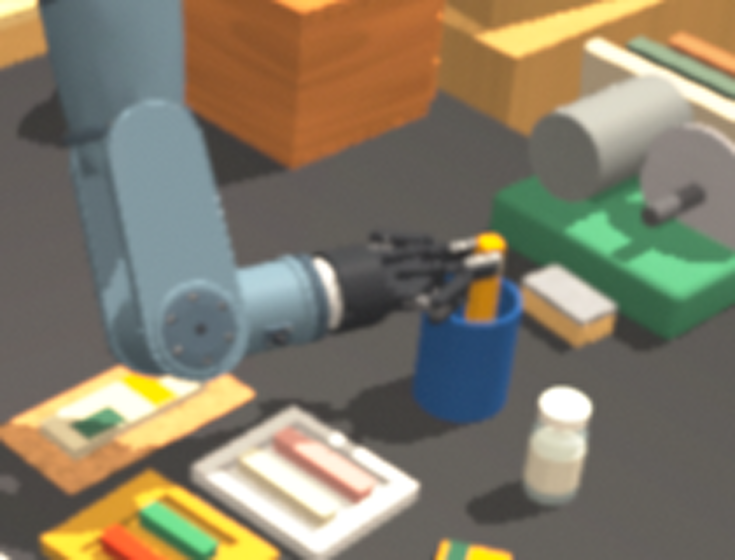

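Emit:
{"api": "drive_tool", "payload": {
  "deltas": [
    {"slide":[-0.08,0,0],"delta_rot":[0,0,0],"hand":0},
    {"slide":[-0.04,0,0],"delta_rot":[0,0,0],"hand":0},
    {"slide":[0,0,0],"delta_rot":[0,0,0],"hand":0},
    {"slide":[0,0,0],"delta_rot":[0,0,0],"hand":0.3},
    {"slide":[0,0,0],"delta_rot":[0,0,0],"hand":0.5}
  ]
}}

```text
time_s: 44.62
eef_pos: [0.6072, 0.3119, 0.1492]
eef_rot: [-0.424, 0.567, 0.423, 0.566]
wrist_force: [0.1, -0.5, -0.7]
opening: 0.494
```

Emit:
{"api": "drive_tool", "payload": {
  "deltas": [
    {"slide":[0,0,0],"delta_rot":[0,0,0],"hand":0.5},
    {"slide":[0,0,-0.3],"delta_rot":[0,0,0],"hand":0.5},
    {"slide":[0.2,0,-0.7],"delta_rot":[0,0,0],"hand":0.5},
    {"slide":[0.8,0,-0.8],"delta_rot":[0,0,0],"hand":0.5},
    {"slide":[0.9,0,-0.5],"delta_rot":[0,0,0],"hand":0.5}
  ]
}}

```text
time_s: 45.25
eef_pos: [0.5741, 0.1993, 0.2442]
eef_rot: [-0.424, 0.568, 0.422, 0.566]
wrist_force: [1.3, -0.3, -0.2]
opening: 0.498
```

```bash
python3 tilt.py 480 -100 300
python3 - <<'E'
from h import *
c=snap('scene','s22');im=c['frame'][:,:,::-1]
cv2.imwrite('pics/c22s.png',cv2.resize(im[70:230,240:450],None,fx=3.5,fy=3.5,interpolation=cv2.INTER_CUBIC))
E
```

```text
pos [574.1 199.3 244.2] t 45.25 open 0.498 F [ 1.3 -0.3 -0.2] q [-0.46  0.52  1.93  1.44  1.68 -0.88]
toolx [ 0.004 -0.001  1.   ] tooly [ 0.958 -0.285 -0.004] toolz [ 0.285  0.958 -0.   ]
to target slide [ 1.114 -0.101 -6.274]
```

View pics/c22s.png

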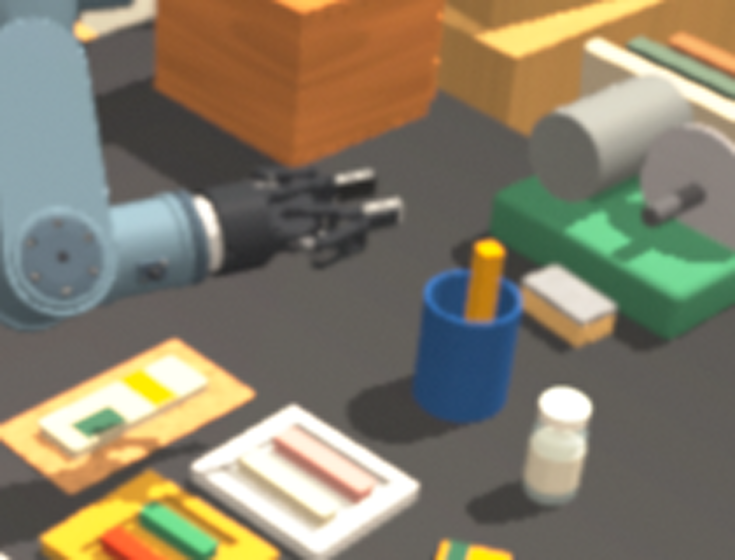

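Emit:
{"api": "drive_tool", "payload": {
  "deltas": [
    {"slide":[0.5,0,-0.5],"delta_rot":[0,0,0],"hand":0.5},
    {"slide":[0.5,0,-0.5],"delta_rot":[0,0,0],"hand":0.5},
    {"slide":[0,0,0],"delta_rot":[0,-0.05,0],"hand":0.5},
    {"slide":[0,0,0],"delta_rot":[0,-0.05,0],"hand":0.5},
    {"slide":[0,0,0],"delta_rot":[0,-0.05,0],"hand":0.5}
  ]
}}

```text
time_s: 45.92
eef_pos: [0.5603, 0.1522, 0.2937]
eef_rot: [-0.311, 0.685, 0.51, 0.417]
wrist_force: [0.4, 0.9, -1.1]
opening: 0.503
```

Emit:
{"api": "drive_tool", "payload": {
  "deltas": [
    {"slide":[0,0,0],"delta_rot":[0,-0.05,0],"hand":0.5},
    {"slide":[0,0,0],"delta_rot":[0,-0.05,0],"hand":0.5},
    {"slide":[0,0,0],"delta_rot":[0,-0.05,0],"hand":0.5},
    {"slide":[0,0,0],"delta_rot":[0,-0.05,0],"hand":0.5},
    {"slide":[0,0,0],"delta_rot":[0,-0.05,0],"hand":0.5}
  ]
}}

```text
time_s: 46.55
eef_pos: [0.5604, 0.1524, 0.2944]
eef_rot: [-0.092, 0.792, 0.591, 0.123]
wrist_force: [-0.3, 0.3, -0.6]
opening: 0.503
```

Emit:
{"api": "drive_tool", "payload": {
  "deltas": [
    {"slide":[0,0,0],"delta_rot":[0,-0.05,0],"hand":0.5},
    {"slide":[0,0,0],"delta_rot":[0,-0.05,0],"hand":0.5},
    {"slide":[0,0,0],"delta_rot":[0,0,0.05],"hand":0.5},
    {"slide":[0,0,0],"delta_rot":[0,0,0.05],"hand":0.5},
    {"slide":[0,0,0],"delta_rot":[0,0,0.05],"hand":0.5}
  ]
}}

```text
time_s: 47.18
eef_pos: [0.5599, 0.153, 0.2932]
eef_rot: [-0.0, 0.92, 0.392, -0.002]
wrist_force: [-0.2, -0.7, 0.1]
opening: 0.501
```

Emit:
{"api": "drive_tool", "payload": {
  "deltas": [
    {"slide":[0,0,0],"delta_rot":[0,0,0.05],"hand":0.5},
    {"slide":[0,0,0],"delta_rot":[0,0,0.05],"hand":0.5},
    {"slide":[0,0,0],"delta_rot":[0,0,0.05],"hand":0.5},
    {"slide":[0,0,0],"delta_rot":[0,0,0.05],"hand":0.5},
    {"slide":[0,0,0],"delta_rot":[0,0,0.05],"hand":0.5}
  ]
}}

```text
time_s: 47.8
eef_pos: [0.56, 0.1527, 0.2933]
eef_rot: [0.0, 1.0, 0.01, -0.002]
wrist_force: [-0.4, 1.2, 0.4]
opening: 0.504
```

```bash
python3 go.py 450 -400 300 0
python3 - <<'E'
from h import *
c=snap('top','t23')
E
```

```text
pos [560.  152.7 293.3] yaw 1.2 t 47.80 open 0.504 F [-0.4  1.2  0.4] q [ 0.062  0.15   1.517 -0.     1.478  1.612]
slide total now-frame [-2.43  11.005 -0.12 ] after-turn-frame [-2.201 11.053 -0.134] rot [0.0002 0.0011 0.0066]
```

View pics/t23.png

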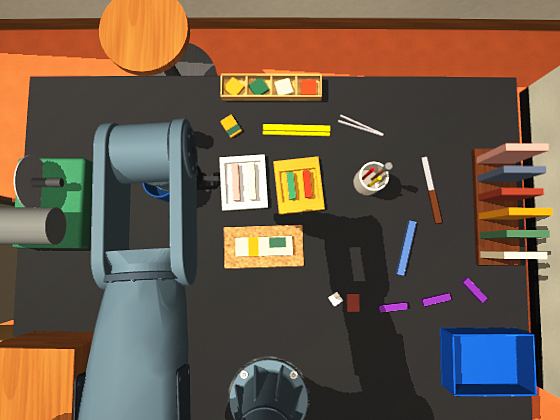

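Emit:
{"api": "drive_tool", "payload": {
  "deltas": [
    {"slide":[-0.22,1,0],"delta_rot":[0,0,0],"hand":0.5},
    {"slide":[-0.22,1,0],"delta_rot":[0,0,0],"hand":0.5},
    {"slide":[-0.22,1,0],"delta_rot":[0,0,0],"hand":0.5},
    {"slide":[-0.22,1,0],"delta_rot":[0,0,0],"hand":0.5},
    {"slide":[-0.22,1,0],"delta_rot":[0,0,0],"hand":0.5}
  ]
}}

```text
time_s: 48.48
eef_pos: [0.5111, -0.0997, 0.2937]
eef_rot: [-0.0, 1.0, 0.014, -0.001]
wrist_force: [0.4, 0.1, 0.6]
opening: 0.497
```

Emit:
{"api": "drive_tool", "payload": {
  "deltas": [
    {"slide":[-0.22,1,0],"delta_rot":[0,0,0],"hand":0.5},
    {"slide":[-0.22,1,0],"delta_rot":[0,0,0],"hand":0.5},
    {"slide":[-0.22,1,0],"delta_rot":[0,0,0],"hand":0.5},
    {"slide":[-0.22,1,0],"delta_rot":[0,0,0],"hand":0.5},
    {"slide":[-0.22,1,0],"delta_rot":[0,0,0],"hand":0.5}
  ]
}}

```text
time_s: 49.1
eef_pos: [0.4626, -0.3509, 0.2937]
eef_rot: [-0.0, 1.0, 0.014, -0.001]
wrist_force: [0.2, -0.3, 0.3]
opening: 0.5
```

Emit:
{"api": "drive_tool", "payload": {
  "deltas": [
    {"slide":[-0.2,1,0],"delta_rot":[0,0,0.045],"hand":0.5},
    {"slide":[0,0,1],"delta_rot":[0,0,0.042],"hand":0.5},
    {"slide":[0,0,1],"delta_rot":[0,0,0],"hand":0.5},
    {"slide":[0,0,0.9],"delta_rot":[0,0,0],"hand":0.5},
    {"slide":[0,0,0],"delta_rot":[0,0,0],"hand":0.5}
  ]
}}

```text
time_s: 49.72
eef_pos: [0.4523, -0.397, 0.1445]
eef_rot: [-0.003, 0.992, -0.122, -0.004]
wrist_force: [-0.4, 0.4, 0.6]
opening: 0.5
```

```bash
python3 go.py 488.7 -407 5 -14.5
python3 - <<'E'
from h import *
snap('wrist','w24')
E
```

```text
pos [ 452.3 -397.   144.5] yaw -14.1 t 49.73 open 0.500 F [-0.4  0.4  0.6] q [-0.917  0.334  1.602 -0.002  1.216  0.9  ]
slide total now-frame [0.782 0.033 2.783] after-turn-frame [0.755 0.012 2.791] rot [-0.0018  0.003   0.0024]
```

View pics/w24.png

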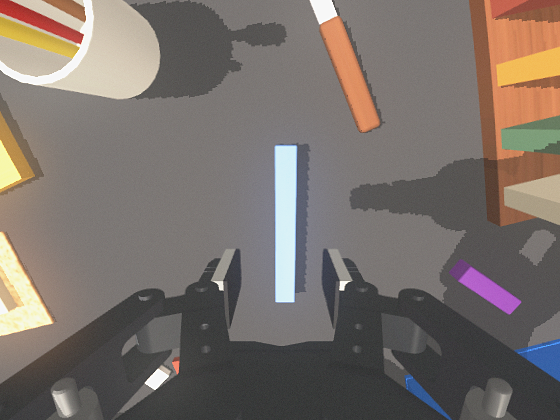

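```bash
python3 - <<'E'
from st import *
c=dict(np.load('pics/w24.npz'))
st(c,[(275,145),(297,145),(294,302),(275,302)],'e')
E
python3 go.py 488.7 -407 5 -14.5
```

```text
e [ 428.1 -393.6   20. ] L 159 W 20 ang -14.4
pos [ 453.9 -398.7  147.8] yaw -14.1 t 49.77 open 0.503 F [ 0.1 -0.   1.4] q [-0.916  0.332  1.599 -0.002  1.216  0.901]
slide total now-frame [ 7.300e-01 -2.000e-03  2.852e+00] after-turn-frame [ 0.716 -0.013  2.856] rot [-0.0007  0.0016  0.0024]
```

Emit:
{"api": "drive_tool", "payload": {
  "deltas": [
    {"slide":[0.713,0.033,0.4],"delta_rot":[0,0,0.002],"hand":0.5},
    {"slide":[0,0,0.8],"delta_rot":[0,0.001,0],"hand":0.5},
    {"slide":[0,0,0.8],"delta_rot":[0,0,0],"hand":0.5},
    {"slide":[0,0,0.6],"delta_rot":[0,0,0],"hand":0.5},
    {"slide":[0,0,0.2],"delta_rot":[0,0,0],"hand":0.5}
  ]
}}

```text
time_s: 50.4
eef_pos: [0.4896, -0.4103, 0.0096]
eef_rot: [0.0, 0.992, -0.126, 0.001]
wrist_force: [0.5, -0.2, -0.5]
opening: 0.498
```

Emit:
{"api": "drive_tool", "payload": {
  "deltas": [
    {"slide":[0,0,0.03],"delta_rot":[0,0,0],"hand":0.5},
    {"slide":[0,0,0],"delta_rot":[0,0,0],"hand":0.4},
    {"slide":[0,0,0],"delta_rot":[0,0,0],"hand":0},
    {"slide":[0,0,0],"delta_rot":[0,0,0],"hand":0},
    {"slide":[0,0,0],"delta_rot":[0,0,0],"hand":0}
  ]
}}

```text
time_s: 51.02
eef_pos: [0.4902, -0.4109, 0.0095]
eef_rot: [0.001, 0.992, -0.126, 0.002]
wrist_force: [-1.1, 1.6, 6.3]
opening: 0.213
```

```bash
python3 go.py 470 200 300 75
```

```text
pos [ 490.2 -410.9    9.5] yaw -14.5 t 51.02 open 0.213 F [-1.1  1.6  6.3] q [-8.830e-01  5.830e-01  1.561e+00  1.000e-03  9.930e-01  9.400e-01]
slide total now-frame [ -3.422 -11.715  -5.851] after-turn-frame [11.696 -3.553 -5.81 ] rot [ 0.0016 -0.0005 -0.4971]
```

Emit:
{"api": "drive_tool", "payload": {
  "deltas": [
    {"slide":[0,0,-0.4],"delta_rot":[0,0,0],"hand":0},
    {"slide":[0,0,-0.8],"delta_rot":[0,0,0],"hand":0},
    {"slide":[0,0,-1],"delta_rot":[0,0,0],"hand":0},
    {"slide":[0,0,-1],"delta_rot":[0,0,0],"hand":0},
    {"slide":[0,0,-1],"delta_rot":[0,0,0],"hand":0}
  ]
}}

```text
time_s: 51.65
eef_pos: [0.4888, -0.4093, 0.2204]
eef_rot: [0.001, 0.992, -0.126, 0.001]
wrist_force: [0.5, -0.9, -1.5]
opening: 0.215
```

Emit:
{"api": "drive_tool", "payload": {
  "deltas": [
    {"slide":[-0.2,-0.6,-1],"delta_rot":[0,0,0],"hand":0},
    {"slide":[-0.3,-0.98,-0.5],"delta_rot":[0,0,0],"hand":0},
    {"slide":[-0.3,-0.98,0],"delta_rot":[0,0,0],"hand":0},
    {"slide":[-0.3,-0.98,0],"delta_rot":[0,0,0],"hand":0},
    {"slide":[-0.3,-0.98,0],"delta_rot":[0,0,0],"hand":0}
  ]
}}

```text
time_s: 52.28
eef_pos: [0.4771, -0.1714, 0.2935]
eef_rot: [0.001, 0.992, -0.126, 0.001]
wrist_force: [0.5, -0.6, -1.9]
opening: 0.214
```

Emit:
{"api": "drive_tool", "payload": {
  "deltas": [
    {"slide":[-0.3,-0.98,0],"delta_rot":[0,0,0],"hand":0},
    {"slide":[-0.3,-0.98,0],"delta_rot":[0,0,0],"hand":0},
    {"slide":[-0.3,-0.98,0],"delta_rot":[0,0,0],"hand":0},
    {"slide":[-0.3,-0.98,0],"delta_rot":[0,0,0],"hand":0},
    {"slide":[-0.3,-0.98,0],"delta_rot":[0,0,0],"hand":0}
  ]
}}

```text
time_s: 52.9
eef_pos: [0.4657, 0.0844, 0.2933]
eef_rot: [0.0, 0.992, -0.126, 0.002]
wrist_force: [0.8, 0.2, -1.0]
opening: 0.211
```

Emit:
{"api": "drive_tool", "payload": {
  "deltas": [
    {"slide":[-0.3,-0.98,0],"delta_rot":[0,0,0],"hand":0},
    {"slide":[-0.3,-0.98,0],"delta_rot":[0,0,0],"hand":0},
    {"slide":[0,0,0],"delta_rot":[0,0,-0.05],"hand":0},
    {"slide":[0,0,0],"delta_rot":[0,0,-0.05],"hand":0},
    {"slide":[0,0,0],"delta_rot":[0,0,-0.05],"hand":0}
  ]
}}

```text
time_s: 53.52
eef_pos: [0.4613, 0.1855, 0.293]
eef_rot: [0.0, 0.994, 0.112, 0.001]
wrist_force: [-0.7, 0.2, -1.4]
opening: 0.212
```

Emit:
{"api": "drive_tool", "payload": {
  "deltas": [
    {"slide":[0,0,0],"delta_rot":[0,0,-0.05],"hand":0},
    {"slide":[0,0,0],"delta_rot":[0,0,-0.05],"hand":0},
    {"slide":[0,0,0],"delta_rot":[0,0,-0.05],"hand":0},
    {"slide":[0,0,0],"delta_rot":[0,0,-0.05],"hand":0},
    {"slide":[0,0,0],"delta_rot":[0,0,-0.05],"hand":0}
  ]
}}

```text
time_s: 54.15
eef_pos: [0.4613, 0.1852, 0.293]
eef_rot: [0.001, 0.875, 0.483, 0.001]
wrist_force: [1.3, 0.1, -2.0]
opening: 0.214
```

```bash
python3 go.py 470 222 300 75
python3 - <<'E'
from h import *
snap('wrist','w25')
E
```

```text
pos [461.3 185.2 293. ] yaw 57.8 t 54.15 open 0.214 F [ 1.3  0.1 -2. ] q [ 1.430e-01 -4.600e-02  1.723e+00 -1.000e-03  1.463e+00  7.050e-01]
slide total now-frame [ 0.716 -0.245 -0.14 ] after-turn-frame [ 0.756 -0.023 -0.14 ] rot [ 0.0008 -0.0001 -0.0954]
```

View pics/w25.png

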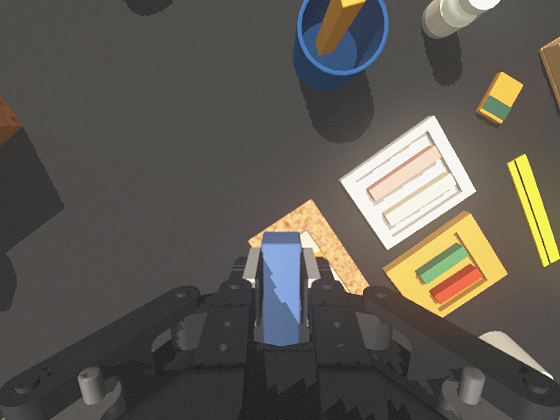

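Emit:
{"api": "drive_tool", "payload": {
  "deltas": [
    {"slide":[0,0,0],"delta_rot":[0,0,-0.048],"hand":0},
    {"slide":[0,0,0],"delta_rot":[0,0,-0.047],"hand":0},
    {"slide":[0,0,0],"delta_rot":[0,0.05,0],"hand":0},
    {"slide":[0,0,0],"delta_rot":[0,0.05,0],"hand":0},
    {"slide":[0,0,0],"delta_rot":[0,0.05,0],"hand":0}
  ]
}}

```text
time_s: 54.82
eef_pos: [0.4617, 0.1854, 0.2934]
eef_rot: [-0.141, 0.773, 0.589, 0.189]
wrist_force: [-0.5, 0.3, -2.5]
opening: 0.21
```

Emit:
{"api": "drive_tool", "payload": {
  "deltas": [
    {"slide":[0,0,0],"delta_rot":[0,0.05,0],"hand":0},
    {"slide":[0,0,0],"delta_rot":[0,0.05,0],"hand":0},
    {"slide":[0,0,0],"delta_rot":[0,0.05,0],"hand":0},
    {"slide":[0,0,0],"delta_rot":[0,0.05,0],"hand":0},
    {"slide":[0,0,0],"delta_rot":[0,0.05,0],"hand":0}
  ]
}}

```text
time_s: 55.45
eef_pos: [0.4619, 0.1845, 0.2931]
eef_rot: [-0.356, 0.643, 0.49, 0.47]
wrist_force: [-0.0, 1.0, -2.8]
opening: 0.213
```

Emit:
{"api": "drive_tool", "payload": {
  "deltas": [
    {"slide":[0,0,0],"delta_rot":[0,0.05,0],"hand":0},
    {"slide":[0,0,0],"delta_rot":[0,0.05,0],"hand":0},
    {"slide":[0,0,0],"delta_rot":[0,0,0],"hand":0},
    {"slide":[0,0,0],"delta_rot":[0,0,0],"hand":0},
    {"slide":[0,0,0],"delta_rot":[0,0,0],"hand":0}
  ]
}}

```text
time_s: 56.08
eef_pos: [0.462, 0.1852, 0.2933]
eef_rot: [-0.426, 0.562, 0.431, 0.562]
wrist_force: [-0.7, 0.8, -1.2]
opening: 0.21
```

```bash
python3 tilt.py 599 280 293
python3 - <<'E'
from h import *
c=snap('top','t26');im=c['frame'][:,:,::-1]
cv2.imwrite('pics/c26.png',cv2.resize(im[130:250,110:260],None,fx=5,fy=5,interpolation=cv2.INTER_CUBIC))
c=snap('scene','s26');im=c['frame'][:,:,::-1]
cv2.imwrite('pics/c26s.png',cv2.resize(im[50:230,240:450],None,fx=3.3,fy=3.3,interpolation=cv2.INTER_CUBIC))
E
```

```text
pos [462.  185.2 293.3] t 56.08 open 0.210 F [-0.7  0.8 -1.2] q [-0.61  0.24  2.18  1.3   1.79 -0.89]
toolx [-0.005  0.005  1.   ] tooly [ 0.964 -0.264  0.006] toolz [ 0.264  0.964 -0.004]
to target slide [-0.009  2.141  2.553]
```

View pics/c26.png

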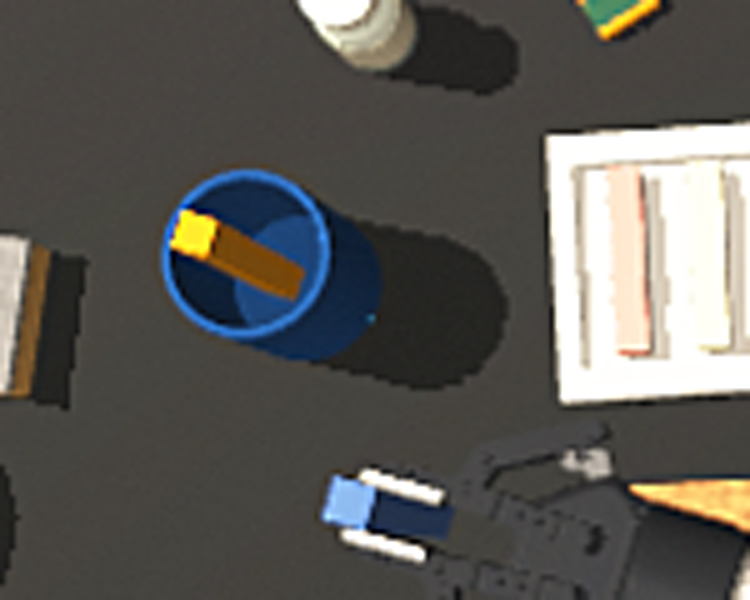

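View pics/c26s.png

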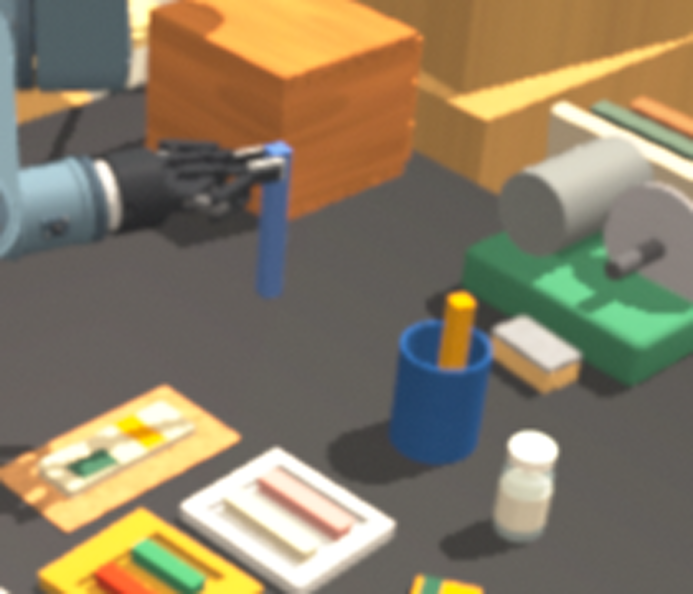

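Run:
```python
from h import *
c=dict(np.load('pics/t26.npz'))
print(onz(c,[(148.6,176.6)],.166)*1000,onz(c,[(159,180.6)],.115)*1000)
print(onz(c,np.array([(300,268),(292,300)])/5+[109.6,129.6],.02)*1000)
print('blue top',onz(c,[(350/5+109.6,502/5+129.6)],.309)*1000)
```

```text
[[604.25299709 307.04897302 166.        ]] [[602.3642021  296.19472551 115.        ]]
[[610.43126559 295.2115256   20.        ]
 [591.50538331 299.30588965  20.        ]]
blue top [[461.86048434 185.08854448 309.        ]]
```

Emit:
{"api": "drive_tool", "payload": {
  "deltas": [
    {"slide":[0,0.6,0.6],"delta_rot":[0,0,0],"hand":0},
    {"slide":[0,0.6,0.6],"delta_rot":[0,0,0],"hand":0},
    {"slide":[0,0.6,0.6],"delta_rot":[0,0,0],"hand":0},
    {"slide":[0,0.335,0.4],"delta_rot":[0,0,0],"hand":0},
    {"slide":[0,0,0.26],"delta_rot":[0,0,0],"hand":0}
  ]
}}

```text
time_s: 56.8
eef_pos: [0.5978, 0.2764, 0.2931]
eef_rot: [-0.428, 0.561, 0.43, 0.563]
wrist_force: [-0.9, -0.2, -1.9]
opening: 0.215
```

Emit:
{"api": "drive_tool", "payload": {
  "deltas": [
    {"slide":[-0.3,0,0],"delta_rot":[0,0,0],"hand":0},
    {"slide":[0,0,0],"delta_rot":[0,0,0],"hand":0},
    {"slide":[0,0,0],"delta_rot":[0,0,0],"hand":0},
    {"slide":[0,0,0],"delta_rot":[0,0,0],"hand":0},
    {"slide":[0,0,0],"delta_rot":[0,0,0],"hand":0}
  ]
}}

```text
time_s: 57.42
eef_pos: [0.5974, 0.2751, 0.2772]
eef_rot: [-0.428, 0.562, 0.429, 0.563]
wrist_force: [0.3, -1.0, -1.2]
opening: 0.212
```

```bash
python3 tilt.py 597.8 276.8 152
python3 - <<'E'
from h import *
c=snap('top','t27');im=c['frame'][:,:,::-1]
cv2.imwrite('pics/c27.png',cv2.resize(im[130:250,110:260],None,fx=5,fy=5,interpolation=cv2.INTER_CUBIC))
c=snap('scene','s27');im=c['frame'][:,:,::-1]
cv2.imwrite('pics/c27s.png',cv2.resize(im[70:230,270:450],None,fx=3.5,fy=3.5,interpolation=cv2.INTER_CUBIC))
E
```

```text
pos [597.4 275.1 277.2] t 57.42 open 0.212 F [ 0.3 -1.  -1.2] q [-0.29  0.47  1.89  1.55  1.59 -0.79]
toolx [-0.002  0.001  1.   ] tooly [ 0.964 -0.266  0.002] toolz [ 0.266  0.964 -0.   ]
to target slide [-2.505 -0.007  0.036]
```

View pics/c27.png

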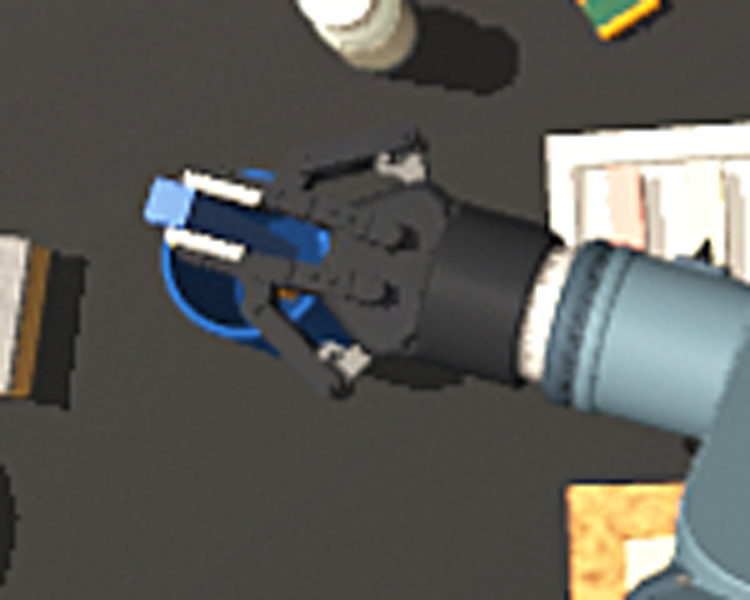

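View pics/c27s.png

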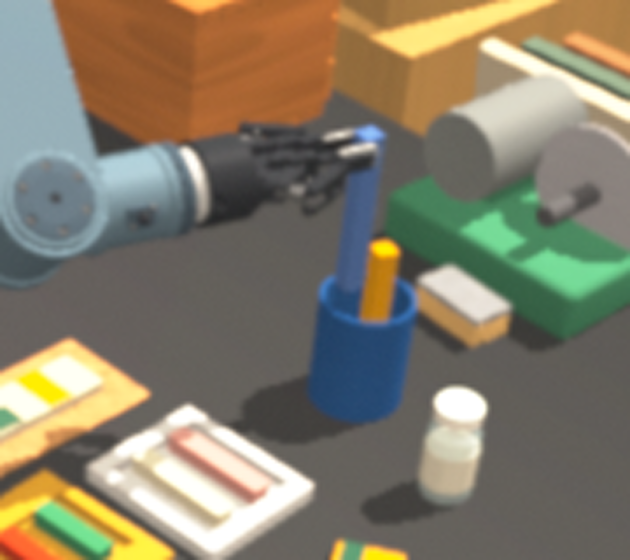

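Emit:
{"api": "drive_tool", "payload": {
  "deltas": [
    {"slide":[-0.4,0,0.03],"delta_rot":[0,0,0],"hand":0},
    {"slide":[-0.4,0,0],"delta_rot":[0,0,0],"hand":0},
    {"slide":[-0.2,0,0],"delta_rot":[0,0,0],"hand":0},
    {"slide":[0,0,0],"delta_rot":[0,0,0],"hand":0},
    {"slide":[0,0,0],"delta_rot":[0,0,0],"hand":0}
  ]
}}

```text
time_s: 58.15
eef_pos: [0.598, 0.2768, 0.2277]
eef_rot: [-0.428, 0.562, 0.429, 0.563]
wrist_force: [-0.4, -0.7, -1.6]
opening: 0.21
```

```bash
python3 tilt.py 597.8 276.8 152
python3 - <<'E'
from h import *
c=snap('scene','s28');im=c['frame'][:,:,::-1]
cv2.imwrite('pics/c28s.png',cv2.resize(im[70:230,270:450],None,fx=3.5,fy=3.5,interpolation=cv2.INTER_CUBIC))
E
```

```text
pos [598.  276.8 227.7] t 58.15 open 0.210 F [-0.4 -0.7 -1.6] q [-0.29  0.58  1.87  1.55  1.58 -0.89]
toolx [-0.002  0.001  1.   ] tooly [ 0.964 -0.265  0.002] toolz [0.265 0.964 0.   ]
to target slide [-1.514e+00 -8.000e-03 -1.000e-03]
```

View pics/c28s.png

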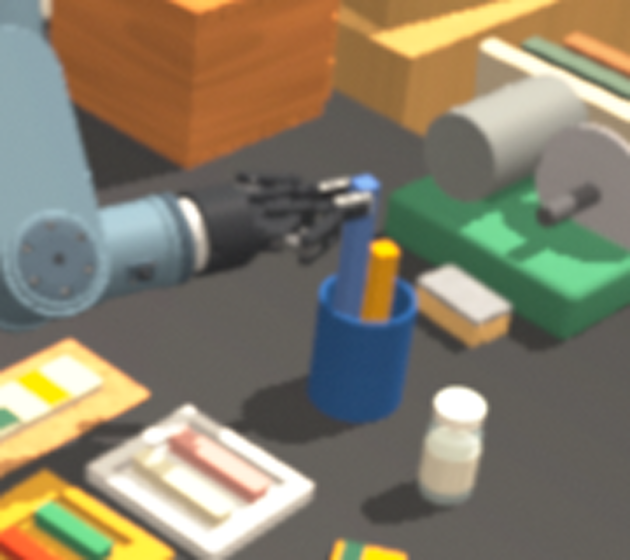

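Emit:
{"api": "drive_tool", "payload": {
  "deltas": [
    {"slide":[-0.4,0,0],"delta_rot":[0,0,0],"hand":0},
    {"slide":[-0.4,0,0],"delta_rot":[0,0,0],"hand":0},
    {"slide":[-0.4,0,0],"delta_rot":[0,0,0],"hand":0},
    {"slide":[-0.2,0,0],"delta_rot":[0,0,0],"hand":0},
    {"slide":[-0.05,0,0],"delta_rot":[0,0,0],"hand":0}
  ]
}}

```text
time_s: 58.82
eef_pos: [0.598, 0.2768, 0.1545]
eef_rot: [-0.428, 0.562, 0.429, 0.563]
wrist_force: [0.7, 0.1, -0.2]
opening: 0.211
```

Emit:
{"api": "drive_tool", "payload": {
  "deltas": [
    {"slide":[-0.06,0,0],"delta_rot":[0,0,0],"hand":0},
    {"slide":[-0.04,0,0],"delta_rot":[0,0,0],"hand":0},
    {"slide":[0,0,0],"delta_rot":[0,0,0],"hand":0},
    {"slide":[0,0,0],"delta_rot":[0,0,0],"hand":0.3},
    {"slide":[0,0,0],"delta_rot":[0,0,0],"hand":0.45}
  ]
}}

```text
time_s: 59.45
eef_pos: [0.5978, 0.2768, 0.1494]
eef_rot: [-0.428, 0.562, 0.429, 0.563]
wrist_force: [0.2, -0.9, -0.9]
opening: 0.447
```

Emit:
{"api": "drive_tool", "payload": {
  "deltas": [
    {"slide":[0,0,0],"delta_rot":[0,0,0],"hand":0.45},
    {"slide":[0,0,-0.3],"delta_rot":[0,0,0],"hand":0.45},
    {"slide":[0.2,0,-0.7],"delta_rot":[0,0,0],"hand":0.45},
    {"slide":[0.8,0,-0.9],"delta_rot":[0,0,0],"hand":0.5},
    {"slide":[0.9,0,-0.8],"delta_rot":[0,0,0],"hand":0.5}
  ]
}}

```text
time_s: 60.08
eef_pos: [0.5611, 0.1446, 0.245]
eef_rot: [-0.428, 0.563, 0.428, 0.562]
wrist_force: [1.3, -0.4, -0.2]
opening: 0.499
```

```bash
python3 tilt.py 597.8 276.8 152
python3 - <<'E'
from h import *
c=snap('scene','s29');im=c['frame'][:,:,::-1]
cv2.imwrite('pics/c29s.png',cv2.resize(im[70:230,240:450],None,fx=3.5,fy=3.5,interpolation=cv2.INTER_CUBIC))
c=snap('top','t29')
E
```

```text
pos [561.1 144.6 245. ] t 60.08 open 0.499 F [ 1.3 -0.4 -0.2] q [-0.57  0.53  1.91  1.34  1.76 -0.89]
toolx [0.001 0.    1.   ] tooly [ 0.964 -0.266 -0.001] toolz [ 0.266  0.964 -0.   ]
to target slide [-1.859  0.005  2.743]
```

View pics/c29s.png

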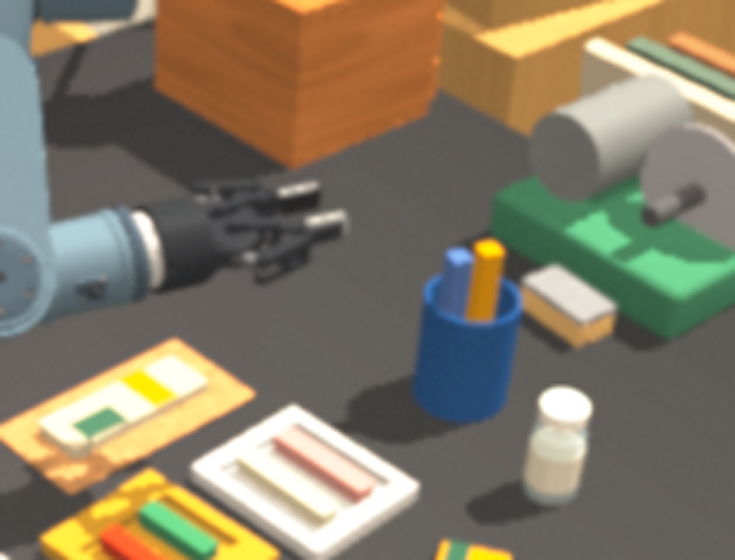

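View pics/t29.png

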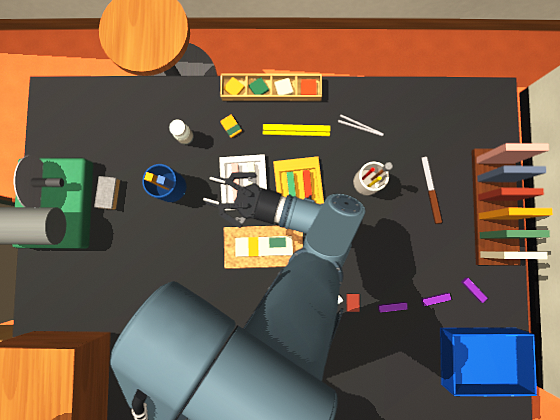

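Emit:
{"api": "drive_tool", "payload": {
  "deltas": [
    {"slide":[0.6,0,-0.5],"delta_rot":[0,0,0],"hand":0.5},
    {"slide":[0.6,0,-0.5],"delta_rot":[0,0,0],"hand":0.5},
    {"slide":[0,0,0],"delta_rot":[0,-0.05,0],"hand":0.5},
    {"slide":[0,0,0],"delta_rot":[0,-0.05,0],"hand":0.5},
    {"slide":[0,0,0],"delta_rot":[0,-0.05,0],"hand":0.5}
  ]
}}

```text
time_s: 60.8
eef_pos: [0.5483, 0.0974, 0.304]
eef_rot: [-0.314, 0.68, 0.517, 0.414]
wrist_force: [0.3, 1.2, -0.3]
opening: 0.5
```

Emit:
{"api": "drive_tool", "payload": {
  "deltas": [
    {"slide":[0,0,0],"delta_rot":[0,-0.05,0],"hand":0.5},
    {"slide":[0,0,0],"delta_rot":[0,-0.05,0],"hand":0.5},
    {"slide":[0,0,0],"delta_rot":[0,-0.05,0],"hand":0.5},
    {"slide":[0,0,0],"delta_rot":[0,-0.05,0],"hand":0.5},
    {"slide":[0,0,0],"delta_rot":[0,-0.05,0],"hand":0.5}
  ]
}}

```text
time_s: 61.42
eef_pos: [0.5484, 0.0976, 0.3046]
eef_rot: [-0.092, 0.786, 0.599, 0.123]
wrist_force: [0.4, 0.2, -0.1]
opening: 0.499
```

Emit:
{"api": "drive_tool", "payload": {
  "deltas": [
    {"slide":[0,0,0],"delta_rot":[0,-0.05,0],"hand":0.5},
    {"slide":[0,0,0],"delta_rot":[0,-0.05,0],"hand":0.5},
    {"slide":[-0.8,0.5,0],"delta_rot":[0,0,0],"hand":0.5},
    {"slide":[-0.8,0.5,0],"delta_rot":[0,0,0],"hand":0.5},
    {"slide":[0,0,0],"delta_rot":[0,0,0],"hand":0.5}
  ]
}}

```text
time_s: 62.05
eef_pos: [0.5755, 0.0053, 0.3034]
eef_rot: [0.0, 0.796, 0.605, -0.001]
wrist_force: [1.3, -0.1, -0.1]
opening: 0.499
```

```bash
python3 tilt.py 597.8 276.8 152
python3 - <<'E'
from h import *
snap('wrist','w30'); c=snap('top','t30');im=c['frame'][:,:,::-1]
cv2.imwrite('pics/c30.png',cv2.resize(im[140:280,130:340],None,fx=3.7,fy=3.7,interpolation=cv2.INTER_CUBIC))
E
```

```text
pos [575.5   5.3 303.4] t 62.05 open 0.499 F [ 1.3 -0.1 -0.1] q [-0.2   0.13  1.52 -0.    1.49  0.08]
toolx [ 0.269  0.963 -0.002] tooly [ 0.963 -0.269 -0.001] toolz [-0.001 -0.002 -1.   ]
to target slide [ 5.356 -1.027  3.019]
```

View pics/w30.png

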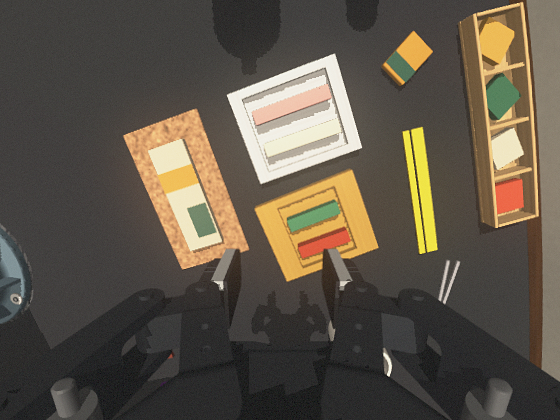

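View pics/c30.png

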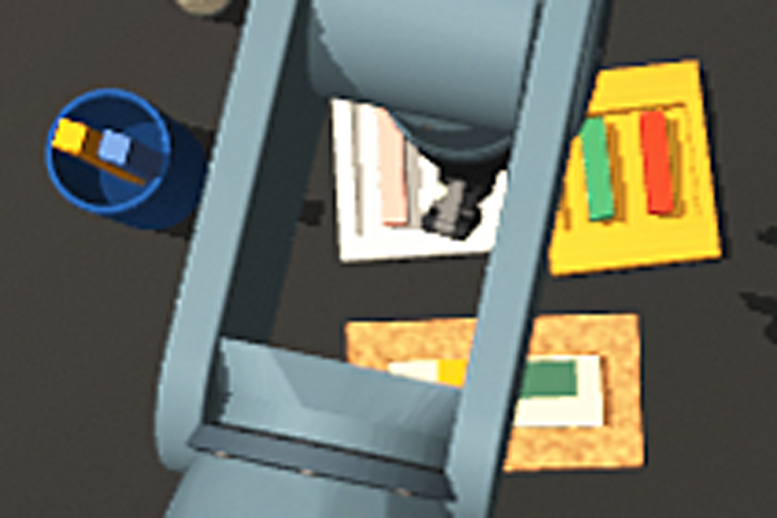

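Run:
```python
from h import *
c=dict(np.load('pics/w30.npz'));im=c['frame'][:,:,::-1]
cv2.imwrite('pics/c31.png',cv2.resize(im[45:290,220:390],None,fx=2.4,fy=2.4,interpolation=cv2.INTER_CUBIC))
```

```text
(no output)
```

View pics/c31.png

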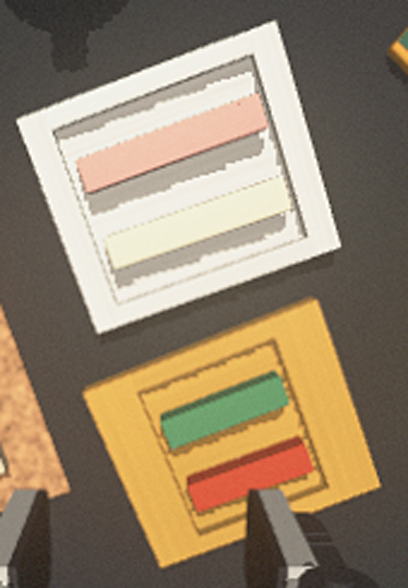

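```bash
python3 -c "
from h import *
print(ctrl.hand_in())"
```

```text
the job is handed in; nothing more can be done
None
```

The job is done and handed in at about 62 s of simulated time. All six sticks were present and sorted, and `hand_in` gives no verdict.

- **Slab:** it lies flat on the cork mat, about 1–2 mm from the middle by the wrist-camera measurement.
- **80 mm sticks:** red and green are in the brass slot.
- **110 mm sticks:** cream and pink are in the aluminium slot.
- **160 mm sticks:** ochre and blue stand upright in the blue cup, tops about 165 mm above the bench.

**Last checks:** the final wrist and top views show every stick inside its slot or the cup, nothing else moved, and the gripper clear.

- The red and green sticks were checked clearly.
- Pink's far end looks only about 3 mm from the slot edge. I judged it on the floor from its even shadow and its height at release, because the pictures alone could not settle this.
- The green stick landed with a wrist force of about 36 N, well under the 120 N limit. None of the later readings came near it.
- I saw no grip slip and no stick knocked aside during the run.

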